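# Pack the tall carton in the transit case and close it up

## Robot

A 6-joint arm with a two-finger parallel gripper is mounted at the origin on the work surface. World frame = base frame: x ahead of the robot, y to its left, z up, the work surface at z = 0. Lengths are in m, angles in degrees, forces in N, time in s.
With the tool pointing down it reaches from about 0.375 to 0.9 m from the base axis. Payload 3.1 kg.
Tool frame: the origin (TCP) lies at the very end of the fingers, on their centre line; the grasp point (between the pads) lies 19 mm behind it (bot.tcp_to_grasp is the distance from the TCP to the grasp point, in m); z points along the fingers, y is the line along which they close (so a half turn about z gives the same grasp; the last joint's range is limited). The gripper opens to 87 mm and grips with 3 to 60 N. Pads are 19 mm wide; open, the fingers measure 117 mm over their backs; the gripper's body (75 mm by 190 mm) begins 51 mm behind the grasp point.
Start: joints at [-10.227, 30.224, 82.088, -0, 67.689, -10.227], TCP at [0.625, 0, 0.223] pointing down, gripper open.
Joint ranges: [-176.69, 176.69], [-43.24, 126.21], [12.49, 139.97], [-82, 262], [0, 151.66], [-163.58, 163.58]. Speed limits (degrees/s): [159.86, 159.86, 180, 180, 180, 180].

## Interface

Orientations are given as a 3x3 rotation matrix whose columns are the frame's x, y, z axes.
In Python, from rig import telemetry, capture, camera_info, job, bot gives the robot as it stands. The module is installed in compiled form; this text tells all that it offers.
- The arm moves only by the tool carry_out, never from a script. Its argument "deltas" is a list that holds one entry, the list of rows, each a list of 7 numbers: the shift along the tool's x, y, z scaled (see below), then the turn, a rotation vector about the tool's x, y, z scaled (see below), then the closure, from -1 (fully open) to 1 (shut). In form: [[[dx, dy, dz, ax, ay, az, claw], ...]]. A call has exactly 10 rows; each row is the pose to reach, as a shift and turn from the pose commanded when the call began, along the tool's axes at that moment, turning the shorter way round; what a row does not reach only later rows make up. The controller multiplies each number of a shift by 15 cm and each number of a turn by 360 degrees. A row lasts 1/12 s, in which the tool goes at most 41.7 mm and 7.16 degrees, less where a joint would pass 70% of its speed; a pose out of reach is approached as far as the arm can. A call with a number of a shift or a turn outside -1 to 1 is refused whole. A call with a gripper value outside its range is refused whole. The fingers move at their own pace and stop on an object; the grip force is fixed at half the most. Time passes only in rows, so rows that repeat a pose let the fingers close, or fill a call up. It gives the time, the measured TCP pose, the force, the opening and the grip force at its end, in the units of the state.
- telemetry.read_state(): the state, without advancing time (a new reading comes with each control period).
- capture(name): name is "scene" or "side" or "wrist"; returns the picture (384x512x3 uint8, red, green, blue); there is no depth.
- camera_info(name): a dict with "mtx" (3x3 intrinsics, pixels), "cam_to_world" (4x4, takes a point from camera to world coordinates); the wrist camera has in their place "T_tool_cam" (4x4, takes a point from camera to tool coordinates, whose origin is the TCP and whose axes are the flange's). Camera axes: x right, y down, z forward; pixel columns grow to the right and rows downward; lengths in m; the calibration is good to about 2 mm. A picture is of the moment at which its call begins: read the wrist's pose just before it. camera_info takes no time and is no camera call.
- job.hand_in(): hands the job in; it is judged then, once.
The state is a dict: "time_s": time; "joint_positions": joint angles; "qvel": joint speeds; "tau": joint torques, N m; "position": TCP position; "tcp_rot": TCP orientation; "force": force on the tool from outside, world axes, zero at the start; "moment": the same for the moment, N m; "opening": opening from 0.0 (shut) to 1.0 (fully open); "grasp_force": force on a finger pad.
Only numpy, scipy, OpenCV 4.12 (cv2) and the standard library are available. Lean on these libraries where they do the work, as an engineer would, in place of code of your own. Each camera call takes 0.05 s, during which the arm holds its last target. There are 200 camera calls.

## Task

Lower the tall capped carton gently onto its side on the bench, without letting it topple, and let go of it; then take it again and lay it flat in the open plywood case. Put the lid on the case so that it sits fully down all round, and swing the wire bail over until its feet rest on the lid. Leave the roll of tape, the squat carton and the tub where they are.

Things in the scene. Friction and masses are not known exactly. Their poses are not given: they have to be found in the camera images.
- case: Open plywood transit case, fixed: outside 136 (its x) x 196 (y) x 72 high, walls and floor 8 thick, so 120 x 180 x 64 deep inside. Origin: centre of its underside, on the bench; z up. On its far (+x) wall two steel ears, 12 wide at y = -60 and +60, x = 75 to 89, carry the bail and rise to z = 104.
- case_in (a point): Centre of the case's inner floor, 8 above the bench; axes as the case.
- bail (a joint): Angle of the wire bail (a U of steel rod hinged on the ears), rad: 0 = closed, level, its two rubber feet resting on the lid's top; grows as it lifts and swings back towards the case's +x; starts open, leaning back, at 2.1 to 2.45; stops at 2.55. Stiff hinge: stays at any angle; about 1.5 N at the cross-bar moves it.
- bail_bar (a point): Middle of the bail's straight cross-bar: round steel 13 in diameter, 120 long along the case's y, 130 from the hinge axis; the two arms (10 thick) run at y = -60 and +60 from its ends to the hinge. Closed, it is 16 above the lid's top (96 above the bench) at case x = -48.
- bail_hinge (a point): Middle of the bail's hinge axis, which runs along the case's y: at case x = +82, y = 0, z = 96.
- lid: Loose plywood lid, right way up on the bench: board 136 (its x) x 196 (y) x 8, at z = 8 to 16; under it two battens 10 wide x 168 long x 8 high at x = -50 and +50, which drop inside the case walls with 5 to 6 to spare. Origin: centre of the battens' underside; z up. Seated (either way round), its origin is 64 above the case's origin and right over it. 0.28 kg.
- lid_handle (a point): Middle of the lid's wooden bar handle: bar 14 (x) x 90 (y) x 16 high, along the lid's y over its centre, on two posts at y = -37 and +37; this point is 40 above the lid's origin, 24 above the board's top; free gap of 16 under the bar.
- carton: The tall carton: square 50 x 50, 150 tall, closed, cardboard with a paper band near the foot and a flush grey plastic cap (18) at the top. Stands upright at the start. Origin: centre of its foot; z runs along its length to the cap, x and y square to its side faces. About 0.22 kg.
- carton_mid (a point): Middle of the tall carton, 75 from its foot; axes as the carton.
- tape: Bystander: roll of masking tape lying flat, 124 in diameter, 50 high, hole 76. Origin: centre of its underside.
- squat: Bystander: squat closed carton, 85 x 85 x 60 high, no cap. Origin: centre of its underside.
- tub: Bystander: grey plastic tub, open, 104 in diameter at the rim, 85 high. Origin: centre of its underside.
Not all that is in view belongs to the job. What is shaped like the lid but orange is not meant.

How it is judged (in metres and radians):
On the way, in this order (a step that is already met when the one before it is completed fails the run):
1. the tall carton lies on its side on the bench, let go (angle between carton's own z axis and vertical between 1.45 and 1.69 rad and height (world z) of carton_mid below 0.03 m and linear speed of carton below 0.02 m/s and contact force between the fingers and carton below 0.1 N), for 0.2 s.
2. the tall carton lies flat on the floor of the case, let go (angle between carton's own z axis and vertical between 1.45 and 1.69 rad and x of carton_mid in the frame of case between -0.045 and 0.045 m and y of carton_mid in the frame of case between -0.03 and 0.03 m and z of carton_mid in the frame of case below 0.042 m and linear speed of carton below 0.02 m/s and contact force between the fingers and carton below 0.1 N), for 0.2 s.
3. the lid sits fully down on the case, let go (x of lid in the frame of case between -0.009 and 0.009 m and y of lid in the frame of case between -0.01 and 0.01 m and z of lid in the frame of case between 0.06 and 0.067 m and angle between lid's own z axis and vertical below 0.03 rad and angle between the y axis of lid and the y axis of case, either way round below 0.15 rad and linear speed of lid below 0.02 m/s and contact force between the fingers and lid below 0.1 N), for 0.2 s.
4. the bail is swung over, its feet on the lid (value of joint bail below 0.035 rad), for 0.2 s.
At the end, for the whole second after the job is handed in: Carton lying on the case floor (level within 0.12 rad, middle within 45 mm across and 30 mm along the case's centre, below 42 mm); lid seated (60 to 67 mm above the case origin, within 9 and 10 mm, tilt under 0.03, square within 0.15 rad); bail below 0.035 rad; all at rest (angle between carton's own z axis and vertical between 1.45 and 1.69 rad and x of carton_mid in the frame of case between -0.045 and 0.045 m and y of carton_mid in the frame of case between -0.03 and 0.03 m and z of carton_mid in the frame of case below 0.042 m and x of lid in the frame of case between -0.009 and 0.009 m and y of lid in the frame of case between -0.01 and 0.01 m and z of lid in the frame of case between 0.06 and 0.067 m and angle between lid's own z axis and vertical below 0.03 rad and angle between the y axis of lid and the y axis of case, either way round below 0.15 rad and value of joint bail below 0.035 rad and velocity of joint bail between -0.05 and 0.05 rad/s and linear speed of each of carton, lid below 0.02 m/s); the robot touches nothing.
It fails at once if the tall carton topples or is thrown about (turns faster than 9 rad/s) (angular speed of carton above 9 rad/s).
It fails at once if the roll of tape is shifted by more than 30 mm (distance of tape from where it was at the start of the episode above 0.03 m).
It fails at once if the squat carton is shifted by more than 30 mm (distance of squat from where it was at the start of the episode above 0.03 m).
It fails at once if the tub is shifted by more than 30 mm (distance of tub from where it was at the start of the episode above 0.03 m).
It also fails if it takes over 72 s, if anything falls off the work surface, if the arm or the gripper's body presses on something with over 40 N, if the wrist force passes 120 N, or if a joint passes its speed limit or range.

## Working session

There is one attempt and no reset: what is moved stays moved. The work goes in short steps, Python scripts to look and compute and a tool call to move; the robot and the scene stay as the last step left them, time stands still between calls to the robot, and variables do not carry over. Pictures are saved under pics/ and viewed, at most 10 in all, crops included, and the job is handed in when it is done.

Besides the shell and the picture viewer there is one more tool, called after "Call:" as a command line: name --argument value ..., lists and objects as JSON in quotes. carry_out: Moves the arm, as the interface text tells. Its arguments: {"type":"object","properties":{"deltas":{"type":"array","items":{"type":"array","items":{"type":"array","items":{"type":"number"}}}}},"required":["deltas"]}

```bash
mkdir -p pics; python3 - <<'E'
from rig import telemetry, capture, camera_info, job, bot
import cv2,numpy as np
np.set_printoptions(precision=4,suppress=True)
a=capture("scene");b=capture("side")
cv2.imwrite("pics/scene.png",a[:,:,::-1]);cv2.imwrite("pics/side.png",b[:,:,::-1])
for n in("scene","side","wrist"):print(n,camera_info(n))
s=telemetry.read_state();print(s)
E
```

```text
scene {'mtx': array([[481.9265,   0.    , 255.3741],
       [  0.    , 481.9265, 191.8381],
       [  0.    ,   0.    ,   1.    ]]), 'cam_to_world': array([[ 0.8198,  0.4598, -0.3414,  1.1785],
       [ 0.5727, -0.6558,  0.4919, -0.7036],
       [ 0.0023, -0.5988, -0.8009,  1.3869],
       [ 0.    ,  0.    ,  0.    ,  1.    ]])}
side {'mtx': array([[386.9401,   0.    , 250.4968],
       [  0.    , 386.9401, 188.5361],
       [  0.    ,   0.    ,   1.    ]]), 'cam_to_world': array([[ 0.8337, -0.3425,  0.4332,  0.1162],
       [-0.5522, -0.5088,  0.6604, -0.6513],
       [-0.0057, -0.7898, -0.6133,  0.7744],
       [ 0.    ,  0.    ,  0.    ,  1.    ]])}
wrist {'mtx': array([[299.256 ,   0.    , 257.7438],
       [  0.    , 299.256 , 191.2767],
       [  0.    ,   0.    ,   1.    ]]), 'T_tool_cam': array([[-0.0002, -0.9637, -0.2669,  0.0719],
       [ 1.    , -0.0002, -0.0002, -0.0014],
       [ 0.0001, -0.2669,  0.9637, -0.1624],
       [ 0.    ,  0.    ,  0.    ,  1.    ]])}
{'time_s': 0.1, 'joint_positions': array([-10.2266,  30.2748,  82.1508,   0.0011,  67.6901, -10.227 ]), 'qvel': array([-0.0429, -0.1336, -0.1891, -0.0801,  0.0142,  0.0585]), 'tau': array([ -0.0003, -44.0987, -17.7151,   0.0635,   0.0534,  -0.    ]), 'position': array([0.6243, 0.0002, 0.2216]), 'tcp_rot': array([[ 0.    ,  1.    , -0.002 ],
       [ 1.    ,  0.    ,  0.0004],
       [ 0.0004, -0.002 , -1.    ]]), 'force': array([ 0.4685,  0.3367, -0.5333]), 'moment': array([ 0.0245, -0.0027,  0.0263]), 'grasp_force': 0.0, 'opening': 0.9979660423211265}
```

View pics/scene.png

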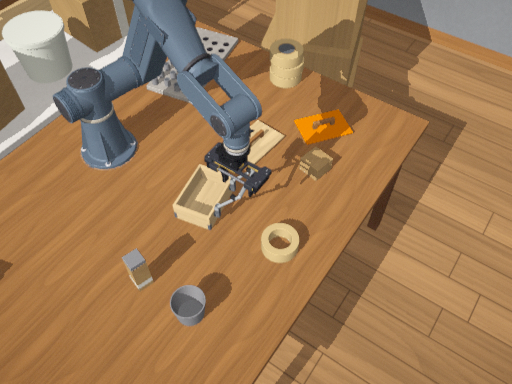

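View pics/side.png

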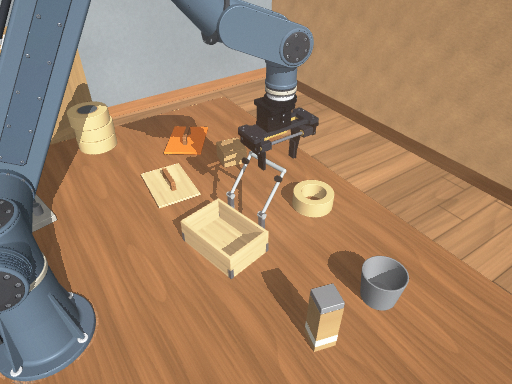

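The scene view shows the tall carton at (139,270), the tub at (188,305), the tape at (280,243), the case at (205,195), the plain lid at (265,143) behind it, the orange decoy at (323,126) and the squat box at (315,163). In the side view the carton is at (324,317), the case at (225,235) with the bail leaning back towards the gripper, and the lid at (170,185).

```bash
python3 - <<'E'
import cv2
b=cv2.imread("pics/side.png")[155:365,135:415]
cv2.imwrite("pics/side_crop.png",cv2.resize(b,None,fx=2.85,fy=2.85,interpolation=cv2.INTER_CUBIC))
E
```

```text
(no output)
```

View pics/side_crop.png

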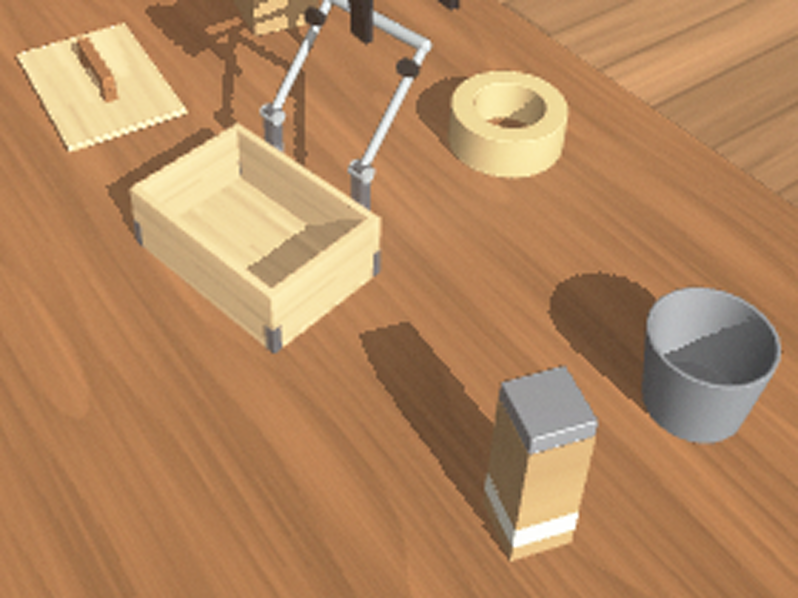

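```bash
cat > h.py <<'E'
import numpy as np,cv2
from rig import telemetry, capture, camera_info
np.set_printoptions(precision=4,suppress=True)
def cam(n):
    i=camera_info(n)
    if n!="wrist": return i["mtx"],np.array(i["cam_to_world"])
    s=telemetry.read_state();T=np.eye(4);T[:3,:3]=s["tcp_rot"];T[:3,3]=s["position"]
    return i["mtx"],T@i["T_tool_cam"]
def pt(C,px,z):
    K,T=C;px=np.atleast_2d(px).astype(float)
    d=np.c_[px,np.ones(len(px))]@np.linalg.inv(K).T@T[:3,:3].T
    return T[:3,3]+d*((z-T[2,3])/d[:,2:])
def proj(C,P):
    K,T=C;p=(np.atleast_2d(P)-T[:3,3])@T[:3,:3]@K.T
    return p[:,:2]/p[:,2:]
E
python3 - <<'E'
from h import *
C=cam("side")
def q(name,z,p):
    P=pt(C,np.array(p)/2.85+[135,155],z);n=len(P)
    print(name,P.mean(0)[:2]);
    if n==4:
        for i in range(4):
            d=P[(i+1)%4]-P[i];print("   ",P[i][:2],np.hypot(*d[:2]).round(4),np.degrees(np.arctan2(d[1],d[0])).round(1))
q("case",.072,[(132,187),(238,126),(381,218),(272,292)])
q("lid",.016,[(18,58),(126,24),(187,109),(71,149)])
q("carton",.15,[(500,383),(566,367),(597,423),(530,440)])
q("cartonfoot",.0,[(513,559),(573,543)])
q("tub",.085,[(712,336)]);q("tape",.05,[(509,110)])
E
```

```text
case [0.4661 0.0102]
    [0.3813 0.0918] 0.1297 10.2
    [0.509  0.1147] 0.1918 -77.2
    [ 0.5513 -0.0723] 0.1302 -170.6
    [ 0.4228 -0.0935] 0.19 102.6
lid [0.4488 0.332 ]
    [0.3881 0.4299] 0.1363 -2.5
    [0.5243 0.4238] 0.1915 -94.8
    [0.5082 0.233 ] 0.1339 176.5
    [0.3745 0.2411] 0.1892 85.9
carton [ 0.493 -0.345]
    [ 0.4764 -0.3145] 0.0497 -17.8
    [ 0.5237 -0.3297] 0.048 -108.0
    [ 0.5089 -0.3753] 0.0483 162.1
    [ 0.4629 -0.3605] 0.0479 73.6
cartonfoot [ 0.4897 -0.3687]
tub [ 0.6835 -0.338 ]
tape [0.7712 0.0026]
```

```bash
cat > mv.py <<'E'
import json,os,sys
from h import *
from scipy.spatial.transform import Rotation as Rn
F="cmd.json"
def load():
    if os.path.exists(F):
        d=json.load(open(F));return np.array(d["p"]),np.array(d["R"])
    return np.array([.625,0,.223]),np.array([[0,1,0],[1,0,0],[0,0,-1.]])
def save(p,R): json.dump(dict(p=list(p),R=np.array(R).tolist()),open(F,"w"))
def ori(yaw,tilt=0):
    # yaw: direction (deg) of x_t's opposite when down = heading phi; y_t = phi+90; tilt>0: points along phi
    f=np.radians(yaw);a=np.radians(tilt)
    z=np.array([np.sin(a)*np.cos(f),np.sin(a)*np.sin(f),-np.cos(a)]);y=np.array([-np.sin(f),np.cos(f),0])
    return np.c_[np.cross(y,z),y,z]
def plan(*goals,tip=False):
    """goals: (grasp point, R); prints one delta row per goal, keeps the commanded pose"""
    p,R=load()
    for g,Rg in goals:
        t=np.array(g)+(0 if tip else .019)*Rg[:,2]
        s=np.round(R.T@(t-p)/.15,3);w=np.round(Rn.from_matrix(R.T@Rg).as_rotvec(degrees=True)/360,4)
        print(s.tolist(),w.tolist(),"dist mm %.0f turn %.0f"%(np.linalg.norm(t-p)*1e3,np.linalg.norm(w)*360),"OVER" if abs(s).max()>1 else "")
        p=p+R@s*.15;R=R@Rn.from_rotvec(w*360,degrees=True).as_matrix()
    save(p,R)
def show():
    s=telemetry.read_state();p,R=load()
    print("t %.2f"%s["time_s"],"q",s["joint_positions"].round(1),"tcp",s["position"],"err mm",((s["position"]-p)*1e3).round(1),
     "rot err %.2f"%np.degrees(Rn.from_matrix(R.T@s["tcp_rot"]).magnitude()),"F",s["force"].round(1),"op %.3f gf %.1f"%(s["opening"],s["grasp_force"]))
E
python3 - <<'E'
from mv import *
R=ori(-17.5,30);G=np.array([.493,-.345,.115])
plan(([.56,-.10,.35],ori(-60,5)),([.45,-.235,.30],ori(-17.5,20)),(G-.08*R[:,2],R))
E
```

```text
[-0.676, -0.428, -0.72] [-0.0036, -0.0136, -0.0833] dist mm 162 turn 30 
[-0.404, -1.056, 0.363] [-0.0257, -0.0397, -0.1155] dist mm 178 turn 45 OVER
[0.028, -0.613, 0.8] [0.0, -0.0278, -0.0001] dist mm 151 turn 10
```

```bash
rm cmd.json; python3 - <<'E'
from mv import *
R=ori(-17.5,30);G=np.array([.493,-.345,.115])
plan(([.55,-.11,.33],ori(-60,5)),([.45,-.23,.27],ori(-17.5,20)),(G-.08*R[:,2],R))
E
```

```text
[-0.743, -0.494, -0.587] [-0.0036, -0.0136, -0.0833] dist mm 160 turn 30 
[-0.344, -0.948, 0.425] [-0.0257, -0.0397, -0.1155] dist mm 164 turn 45 
[-0.05, -0.645, 0.616] [0.0, -0.0278, -0.0001] dist mm 134 turn 10
```

Call:
carry_out --deltas '[[[-0.2,-0.1,-0.3,0,0,-0.02,-1],[-0.743,-0.494,-0.587,-0.0036,-0.0136,-0.0833,-1],[-0.743,-0.494,-0.587,-0.0036,-0.0136,-0.0833,-1],[-0.743,-0.494,-0.587,-0.0036,-0.0136,-0.0833,-1],[-0.743,-0.494,-0.587,-0.0036,-0.0136,-0.0833,-1],[-0.743,-0.494,-0.587,-0.0036,-0.0136,-0.0833,-1],[-0.743,-0.494,-0.587,-0.0036,-0.0136,-0.0833,-1],[-0.743,-0.494,-0.587,-0.0036,-0.0136,-0.0833,-1],[-0.743,-0.494,-0.587,-0.0036,-0.0136,-0.0833,-1],[-0.743,-0.494,-0.587,-0.0036,-0.0136,-0.0833,-1]]]'

```text
time_s: 0.93
position: [0.5511, -0.1107, 0.3096]
tcp_rot: [[-0.499, 0.866, 0.042], [0.862, 0.501, -0.075], [-0.086, -0.001, -0.996]]
force: [-0.1, -0.3, -0.2]
opening: 0.993
grasp_force: 0.0
```

Call:
carry_out --deltas '[[[-0.344,-0.948,0.425,-0.0257,-0.0397,-0.1155,-1],[-0.344,-0.948,0.425,-0.0257,-0.0397,-0.1155,-1],[-0.344,-0.948,0.425,-0.0257,-0.0397,-0.1155,-1],[-0.344,-0.948,0.425,-0.0257,-0.0397,-0.1155,-1],[-0.344,-0.948,0.425,-0.0257,-0.0397,-0.1155,-1],[-0.344,-0.948,0.425,-0.0257,-0.0397,-0.1155,-1],[-0.344,-0.948,0.425,-0.0257,-0.0397,-0.1155,-1],[-0.344,-0.948,0.425,-0.0257,-0.0397,-0.1155,-1],[-0.344,-0.948,0.425,-0.0257,-0.0397,-0.1155,-1],[-0.344,-0.948,0.425,-0.0257,-0.0397,-0.1155,-1]]]'

```text
time_s: 1.77
position: [0.4563, -0.2318, 0.2514]
tcp_rot: [[-0.896, 0.302, 0.325], [0.284, 0.953, -0.102], [-0.341, 0.001, -0.94]]
force: [0.9, -0.8, -0.2]
opening: 1.001
grasp_force: 0.0
```

Call:
carry_out --deltas '[[[-0.05,-0.645,0.616,0,-0.0278,0,-1],[-0.05,-0.645,0.616,0,-0.0278,0,-1],[-0.05,-0.645,0.616,0,-0.0278,0,-1],[-0.05,-0.645,0.616,0,-0.0278,0,-1],[-0.05,-0.645,0.616,0,-0.0278,0,-1],[-0.05,-0.645,0.616,0,-0.0278,0,-1],[-0.05,-0.645,0.616,0,-0.0278,0,-1],[-0.05,-0.645,0.616,0,-0.0278,0,-1],[-0.05,-0.645,0.616,0,-0.0278,0,-1],[-0.05,-0.645,0.616,0,-0.0278,0,-1]]]'

```text
time_s: 2.6
position: [0.4726, -0.3341, 0.178]
tcp_rot: [[-0.835, 0.308, 0.457], [0.269, 0.951, -0.15], [-0.481, -0.002, -0.877]]
force: [0.3, -0.2, -0.3]
opening: 0.999
grasp_force: 0.0
```

```bash
python3 - <<'E'
from mv import *
show()
a=capture("wrist");b=capture("side");cv2.imwrite("pics/w1.png",np.hstack([a,b])[:,:,::-1][:, :, :]);C=cam("wrist")
im=cv2.resize(np.hstack([a,b])[:,:,::-1],(800,300));cv2.imwrite("pics/w1v.png",im)
sh=np.array([[sx*.025,sy*.025,.15] for sx in(-1,1) for sy in(-1,1)])
E
```

```text
t 2.60 q [ -55.5   24.3  112.6   42.4   25.6 -163.5] tcp [ 0.4726 -0.3341  0.178 ] err mm [ 8.6  1.7 10.2] rot err 1.35 F [ 0.3 -0.2 -0.3] op 0.999 gf 0.0
```

View pics/w1v.png

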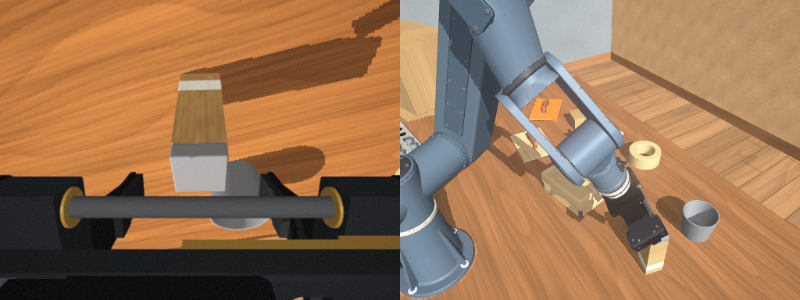

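The wrist view (left) shows the carton between the open fingers, slightly right of the grip's centre line. The tool stopped short because joint 6 is at its limit, so I'll use a smaller tilt.

```bash
python3 - <<'E'
from mv import *
a=cv2.imread("pics/w1.png")[:,:512]
C=cam("wrist")
m=cv2.inRange(a,(150,150,150),(255,255,255));m[:170]=0;m[235:]=0
# project predicted cap corners for comparison
f=np.radians(-17.5);ex=np.array([np.cos(f),np.sin(f),0]);ey=np.array([-np.sin(f),np.cos(f),0])
c=np.array([.493,-.345,.15]);print(proj(C,[c+.025*(i*ex+j*ey) for i,j in((-1,-1),(-1,1),(1,-1),(1,1))]))
s=telemetry.read_state();save(s["position"],s["tcp_rot"])
R=ori(-17.5,18);G=np.array([.493,-.345,.117])
plan((G-.075*R[:,2],R),(G,R))
E
```

```text
[[215.8339 201.1399]
 [292.5193 200.8604]
 [222.7004 246.2445]
 [287.7611 246.0803]]
[-0.006, -0.025, 0.063] [-0.0008, 0.0299, -0.001] dist mm 10 turn 11 
[-0.0, -0.0, 0.5] [-0.0, -0.0, 0.0] dist mm 75 turn 0
```

Call:
carry_out --deltas '[[[-0.006,-0.025,0.063,-0.0008,0.0299,-0.001,-1],[-0.006,-0.025,0.063,-0.0008,0.0299,-0.001,-1],[-0.006,-0.025,0.063,-0.0008,0.0299,-0.001,-1],[-0.006,-0.025,0.063,-0.0008,0.0299,-0.001,-1],[-0.006,-0.025,0.063,-0.0008,0.0299,-0.001,-1],[-0.006,-0.025,0.063,-0.0008,0.0299,-0.001,-1],[-0.006,-0.025,0.063,-0.0008,0.0299,-0.001,-1],[-0.006,-0.025,0.063,-0.0008,0.0299,-0.001,-1],[-0.006,-0.025,0.063,-0.0008,0.0299,-0.001,-1],[-0.006,-0.025,0.063,-0.0008,0.0299,-0.001,-1]]]'

```text
time_s: 3.53
position: [0.4759, -0.3404, 0.1695]
tcp_rot: [[-0.907, 0.302, 0.294], [0.288, 0.953, -0.093], [-0.308, 0.001, -0.951]]
force: [0.6, 0.1, 0.4]
opening: 1.002
grasp_force: 0.0
```

```bash
python3 - <<'E'
from mv import *
p,R=load(); save(p-.075*R[:,2],R); show()
E
```

```text
t 3.53 q [ -51.9   26.3  104.2   17.3   35.8 -137.2] tcp [ 0.4759 -0.3404  0.1695] err mm [-0.6 -0.7 -0.8] rot err 0.11 F [0.6 0.1 0.4] op 1.002 gf 0.0
```

Call:
carry_out --deltas '[[[0,0,0.13,0,0,0,-1],[0,0,0.25,0,0,0,-1],[0,0,0.38,0,0,0,-1],[0,0,0.5,0,0,0,-1],[0,0,0.5,0,0,0,-1],[0,0,0.5,0,0,0,-0.3],[0,0,0.5,0,0,0,0.2],[0,0,0.5,0,0,0,1],[0,0,0.5,0,0,0,1],[0,0,0.5,0,0,0,1]]]'

```text
time_s: 4.37
position: [0.4985, -0.3479, 0.0993]
tcp_rot: [[-0.907, 0.302, 0.295], [0.287, 0.953, -0.094], [-0.31, -0.001, -0.951]]
force: [-0.0, 0.1, -0.4]
opening: 0.707
grasp_force: 0.0
```

```bash
python3 - <<'E'
from mv import *
p,R=load(); save(p+.075*R[:,2],R); show()
E
```

```text
t 4.37 q [ -50.4   34.5  104.1   21.1   27.7 -140.4] tcp [ 0.4985 -0.3479  0.0993] err mm [-0.1 -1.2  0.4] rot err 0.09 F [-0.   0.1 -0.4] op 0.707 gf 0.0
```

Call:
carry_out --deltas '[[[0,0,0,0,0,0,1],[0,0,0,0,0,0,1],[0,0,0,0,0,0,1],[0,0,0,0,0,0,1],[0,0,0,0,0,0,1],[0,0,0,0,0,0,1],[-0.03,0,-0.1,0,0,0,1],[-0.07,0,-0.2,0,0,0,1],[-0.1,0,-0.3,0,0,0,1],[-0.12,0,-0.38,0,0,0,1]]]'

```text
time_s: 5.2
position: [0.4978, -0.3473, 0.1583]
tcp_rot: [[-0.907, 0.302, 0.293], [0.287, 0.953, -0.093], [-0.308, 0.0, -0.952]]
force: [-0.1, -0.3, -2.6]
opening: 0.57
grasp_force: 30.0
```

```bash
python3 - <<'E'
from mv import *
p,R=load(); save(p+R@np.array([-.12,0,-.38])*.15,R); show()
# plan: swing about, reorient in the arm plane
phi=-58
u=np.array([np.cos(np.radians(phi)),np.sin(np.radians(phi)),0])
print("u",u)
p0,R0=load()
plan(([.40,-.36,.24],ori(-45,-10)))if 0 else None
plan(([.40,-.36,.24],ori(-45,-10)),([.36,-.40,.22],ori(-58,-45)))
E
```

```text
t 5.20 q [ -50.4   28.7  101.8   16.7   35.5 -135.3] tcp [ 0.4978 -0.3473  0.1583] err mm [-0.3 -0.8 -0.4] rot err 0.10 F [-0.1 -0.3 -2.6] op 0.570 gf 30.0
u [ 0.5299 -0.848   0.    ]
[0.457, -0.272, -0.587] [0.0053, 0.0762, 0.077] dist mm 119 turn 39 
[0.048, -0.357, 0.108] [-0.0169, 0.0968, 0.0325] dist mm 56 turn 37
```

Call:
carry_out --deltas '[[[0.12,-0.07,-0.3,0,0.01,0.01,1],[0.457,-0.272,-0.587,0.0053,0.0762,0.077,1],[0.457,-0.272,-0.587,0.0053,0.0762,0.077,1],[0.457,-0.272,-0.587,0.0053,0.0762,0.077,1],[0.457,-0.272,-0.587,0.0053,0.0762,0.077,1],[0.457,-0.272,-0.587,0.0053,0.0762,0.077,1],[0.457,-0.272,-0.587,0.0053,0.0762,0.077,1],[0.457,-0.272,-0.587,0.0053,0.0762,0.077,1],[0.457,-0.272,-0.587,0.0053,0.0762,0.077,1],[0.457,-0.272,-0.587,0.0053,0.0762,0.077,1]]]'

```text
time_s: 6.03
position: [0.3968, -0.3575, 0.2202]
tcp_rot: [[-0.696, 0.707, -0.123], [0.696, 0.707, 0.124], [0.175, 0.001, -0.985]]
force: [0.2, -1.0, -2.5]
opening: 0.574
grasp_force: 30.0
```

Call:
carry_out --deltas '[[[0.048,-0.357,0.108,-0.0169,0.0968,0.0325,1],[0.048,-0.357,0.108,-0.0169,0.0968,0.0325,1],[0.048,-0.357,0.108,-0.0169,0.0968,0.0325,1],[0.048,-0.357,0.108,-0.0169,0.0968,0.0325,1],[0.048,-0.357,0.108,-0.0169,0.0968,0.0325,1],[0.048,-0.357,0.108,-0.0169,0.0968,0.0325,1],[0.048,-0.357,0.108,-0.0169,0.0968,0.0325,1],[0.048,-0.357,0.108,-0.0169,0.0968,0.0325,1],[0.048,-0.357,0.108,-0.0169,0.0968,0.0325,1],[0.048,-0.357,0.108,-0.0169,0.0968,0.0325,1]]]'

```text
time_s: 6.87
position: [0.3527, -0.3886, 0.2075]
tcp_rot: [[-0.376, 0.848, -0.374], [0.601, 0.53, 0.598], [0.705, 0.0, -0.709]]
force: [1.3, -0.4, -2.6]
opening: 0.572
grasp_force: 30.0
```

```bash
python3 - <<'E'
from mv import *
show()
plan(([.36,-.40,.13],ori(-58,-66)),([.36,-.40,.050],ori(-58,-66)))
E
```

```text
t 6.87 q [-59.4  45.3  68.7  -1.  110.8 -91.4] tcp [ 0.3527 -0.3886  0.2075] err mm [-0.1 -0.1  0.9] rot err 0.14 F [ 1.3 -0.4 -2.6] op 0.572 gf 30.0
[-0.379, -0.0, 0.415] [0.0, 0.0584, 0.0] dist mm 84 turn 21 
[-0.488, -0.0, 0.217] [0.0, -0.0, 0.0] dist mm 80 turn 0
```

Call:
carry_out --deltas '[[[-0.1,0,0.1,0,0.015,0,1],[-0.2,0,0.2,0,0.03,0,1],[-0.3,0,0.3,0,0.045,0,1],[-0.379,0,0.415,0,0.0584,0,1],[-0.379,0,0.415,0,0.0584,0,1],[-0.379,0,0.415,0,0.0584,0,1],[-0.379,0,0.415,0,0.0584,0,1],[-0.379,0,0.415,0,0.0584,0,1],[-0.379,0,0.415,0,0.0584,0,1],[-0.379,0,0.415,0,0.0584,0,1]]]'

```text
time_s: 7.7
position: [0.3512, -0.3869, 0.1249]
tcp_rot: [[-0.218, 0.849, -0.482], [0.35, 0.529, 0.773], [0.911, -0.0, -0.412]]
force: [-0.0, 0.3, -2.0]
opening: 0.573
grasp_force: 30.0
```

Call:
carry_out --deltas '[[[-0.1,0,0.05,0,0,0,1],[-0.2,0,0.09,0,0,0,1],[-0.3,0,0.13,0,0,0,1],[-0.4,0,0.18,0,0,0,1],[-0.488,0,0.217,0,0,0,1],[-0.488,0,0.217,0,0,0,1],[-0.488,0,0.217,0,0,0,1],[-0.488,0,0.217,0,0,0,1],[-0.488,0,0.217,0,0,0,1],[-0.488,0,0.217,0,0,0,1]]]'

```text
time_s: 8.53
position: [0.3509, -0.3864, 0.0424]
tcp_rot: [[-0.215, 0.849, -0.483], [0.346, 0.529, 0.775], [0.913, 0.0, -0.407]]
force: [-1.0, -0.5, -2.3]
opening: 0.577
grasp_force: 30.0
```

```bash
python3 - <<'E'
from mv import *
show()
a=capture("side")[190:384,150:420];cv2.imwrite("pics/lay.png",cv2.resize(a,None,fx=2.5,fy=2.5)[:,:,::-1])
E
```

```text
t 8.53 q [-59.3  68.1  58.8  -1.3 119.  -91.2] tcp [ 0.3509 -0.3864  0.0424] err mm [-0.  -1.1  0.2] rot err 0.08 F [-1.  -0.5 -2.3] op 0.577 gf 30.0
```

View pics/lay.png

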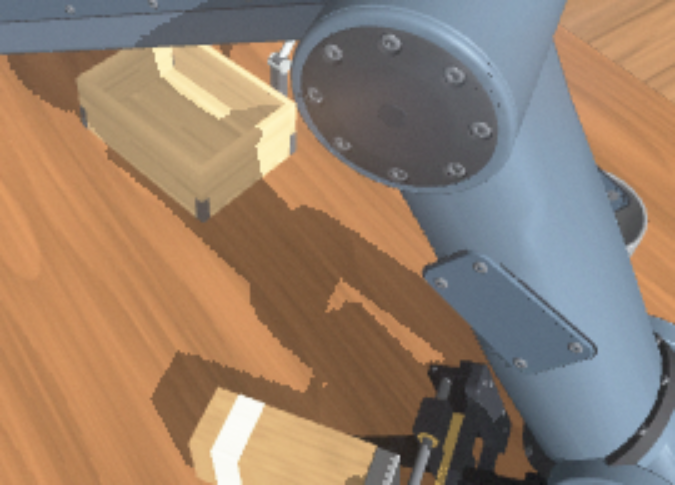

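The carton (foot and white band at (235,430), cap at (385,465)) is held nearly level above clear bench, with the case well away.

Call:
carry_out --deltas '[[[-0.02,0,0.009,0,0,0,1],[-0.04,0,0.018,0,0,0,1],[-0.06,0,0.027,0,0,0,1],[-0.075,0,0.033,0,0,0,1],[-0.09,0,0.04,0,0,0,1],[-0.1,0,0.044,0,0,0,1],[-0.11,0,0.049,0,0,0,1],[-0.122,0,0.054,0,0,0,1],[-0.122,0,0.054,0,0,0,1],[-0.122,0,0.054,0,0,0,1]]]'

```text
time_s: 9.42
position: [0.3507, -0.3861, 0.0233]
tcp_rot: [[-0.214, 0.849, -0.484], [0.342, 0.529, 0.777], [0.915, 0.0, -0.404]]
force: [2.7, -3.1, 6.3]
opening: 0.573
grasp_force: 30.0
```

```bash
python3 - <<'E'
from mv import *
p,R=load(); save(p+R@np.array([-.122,0,.054])*.15,R); show()
E
```

```text
t 9.42 q [-59.3  69.8  58.2  -1.3 118.2 -91.1] tcp [ 0.3507 -0.3861  0.0233] err mm [-0.3 -0.7  1.1] rot err 0.20 F [ 2.7 -3.1  6.3] op 0.573 gf 30.0
```

Call:
carry_out --deltas '[[[-0.01,0,0.004,0,0,0,1],[-0.02,0,0.009,0,0,0,1],[-0.03,0,0.013,0,0,0,1],[-0.03,0,0.013,0,0,0,1],[-0.03,0,0.013,0,0,0,-0.1],[-0.03,0,0.013,0,0,0,-0.2],[-0.03,0,0.013,0,0,0,-0.4],[-0.03,0,0.013,0,0,0,-0.6],[-0.03,0,0.013,0,0,0,-0.9],[-0.03,0,0.013,0,0,0,-1]]]'

```text
time_s: 10.25
position: [0.3505, -0.3858, 0.0163]
tcp_rot: [[-0.215, 0.849, -0.484], [0.344, 0.529, 0.776], [0.914, 0.0, -0.406]]
force: [-0.4, -0.7, 0.7]
opening: 0.821
grasp_force: 0.0
```

Call:
carry_out --deltas '[[[0,0,0,0,0,0,-1],[0,0,0,0,0,0,-1],[0,0,0,0,0,0,-1],[0,0,-0.07,0,0,0,-1],[0,0,-0.17,0,0,0,-1],[0,0,-0.3,0,0,0,-1],[0,0,-0.45,0,0,0,-1],[0,0,-0.6,0,0,0,-1],[0,0,-0.7,0,0,0,-1],[0,0,-0.7,0,0,0,-1]]]'

```text
time_s: 11.08
position: [0.4025, -0.4698, 0.0601]
tcp_rot: [[-0.217, 0.849, -0.482], [0.349, 0.529, 0.774], [0.912, -0.0, -0.411]]
force: [0.2, -0.9, 0.8]
opening: 1.007
grasp_force: 0.0
```

```bash
python3 - <<'E'
from mv import *
p,R=load(); save(p+R@np.array([-.03,0,.013-.7])*.15,R); show()
# rise and come upright (tool down), over the carton's middle
phi=-58;u=np.array([np.cos(np.radians(phi)),np.sin(np.radians(phi)),0])
mid=np.array([.36,-.40,0])-.042*u; print("mid",mid)
plan((mid+u*.03+[0,0,.22],ori(phi,-20)),(mid+[0,0,.18],ori(phi,0)))
E
```

```text
t 11.08 q [-59.2  74.1  37.5  -1.5 134.2 -91.5] tcp [ 0.4025 -0.4698  0.0601] err mm [ 0.7 -3.   0.1] rot err 0.31 F [ 0.2 -0.9  0.8] op 1.007 gf 0.0
mid [ 0.3377 -0.3644  0.    ]
[1.129, -0.0, 0.207] [0.0, -0.1278, 0.0] dist mm 172 turn 46 OVER
[0.054, -0.0, 0.311] [0.0, -0.0556, 0.0] dist mm 47 turn 20
```

```bash
python3 - <<'E'
from mv import *
s=telemetry.read_state();save(s["position"]+[-.0007,.003,0],ori(-58,-66))
phi=-58;u=np.array([np.cos(np.radians(phi)),np.sin(np.radians(phi)),0])
mid=np.array([.36,-.40,0])-.042*u
plan((mid+u*.05+[0,0,.19],ori(phi,-25)),(mid+[0,0,.18],ori(phi,0)))
E
```

```text
[0.9, -0.001, 0.174] [0.0, -0.1139, 0.0] dist mm 137 turn 41 
[0.22, 0.0, 0.19] [0.0, -0.0694, -0.0] dist mm 44 turn 25
```

Call:
carry_out --deltas '[[[0.2,0,0.0,0,-0.01,0,-1],[0.4,0,0.05,0,-0.03,0,-1],[0.6,0,0.1,0,-0.05,0,-1],[0.9,0,0.174,0,-0.1139,0,-1],[0.9,0,0.174,0,-0.1139,0,-1],[0.9,0,0.174,0,-0.1139,0,-1],[0.9,0,0.174,0,-0.1139,0,-1],[0.9,0,0.174,0,-0.1139,0,-1],[0.9,0,0.174,0,-0.1139,0,-1],[0.9,0,0.174,0,-0.1139,0,-1]]]'

```text
time_s: 11.92
position: [0.3596, -0.4007, 0.1713]
tcp_rot: [[-0.479, 0.849, -0.225], [0.768, 0.529, 0.361], [0.425, 0.0, -0.905]]
force: [0.7, -0.5, -0.4]
opening: 1.0
grasp_force: 0.0
```

Call:
carry_out --deltas '[[[0.22,0,0.19,0,-0.0694,0,-1],[0.22,0,0.19,0,-0.0694,0,-1],[0.22,0,0.19,0,-0.0694,0,-1],[0.22,0,0.19,0,-0.0694,0,-1],[0.22,0,0.19,0,-0.0694,0,-1],[0.22,0,0.19,0,-0.0694,0,-1],[0.22,0,0.19,0,-0.0694,0,-1],[0.22,0,0.19,0,-0.0694,0,-1],[0.22,0,0.19,0,-0.0694,0,-1],[0.22,0,0.19,0,-0.0694,0,-1]]]'

```text
time_s: 12.75
position: [0.3381, -0.3662, 0.1598]
tcp_rot: [[-0.529, 0.849, -0.001], [0.849, 0.529, 0.001], [0.002, 0.0, -1.0]]
force: [-0.2, 0.1, 0.7]
opening: 0.999
grasp_force: 0.0
```

```bash
python3 - <<'E'
from mv import *
show()
a=capture("wrist");cv2.imwrite("pics/w2.png",a[:,:,::-1])
E
```

```text
t 12.75 q [-60.2  25.9 103.7   0.   50.5 -92.1] tcp [ 0.3381 -0.3662  0.1598] err mm [ 0.4 -1.7 -1.1] rot err 0.11 F [-0.2  0.1  0.7] op 0.999 gf 0.0
```

View pics/w2.png

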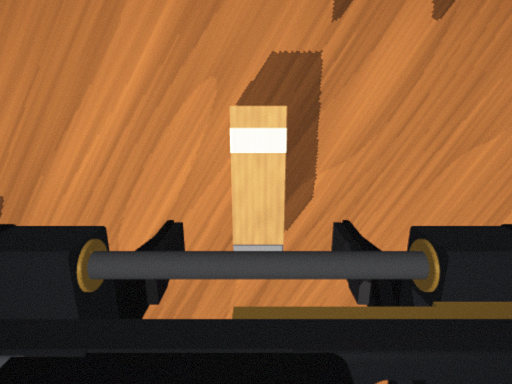

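The carton lies on its side, square to the tool. Its foot edge runs (230,106) to (287,106), and the cap seam is at row 247.

```bash
python3 - <<'E'
from mv import *
C=cam("wrist")
P=pt(C,[(230.5,106),(286.5,106),(234,246),(283.5,246)],.05);print(P)
f=P[:2].mean(0);c=P[2:].mean(0);d=(c-f);L=np.linalg.norm(d);d/=L;print("len",L,"dir",np.degrees(np.arctan2(d[1],d[0])))
mid=f+d*.075;print("mid",mid)
mid[2]=.032
phi=-58;plan((mid+[0,0,.06],ori(phi)),(mid,ori(phi)))
E
```

```text
[[ 0.2765 -0.3157  0.05  ]
 [ 0.3181 -0.2898  0.05  ]
 [ 0.3475 -0.4292  0.05  ]
 [ 0.3892 -0.4032  0.05  ]]
len 0.13383915678338337 dir -57.93940280037729
mid [ 0.3371 -0.3663  0.05  ]
[-0.009, -0.01, 0.586] [-0.0, -0.0, -0.0] dist mm 88 turn 0 
[0.0, -0.0, 0.4] [-0.0, -0.0, -0.0] dist mm 60 turn 0
```

Call:
carry_out --deltas '[[[-0.009,-0.01,0.25,0,0,0,-1],[-0.009,-0.01,0.5,0,0,0,-1],[-0.009,-0.01,0.7,0,0,0,-1],[-0.009,-0.01,0.85,0,0,0,-1],[-0.009,-0.01,0.93,0,0,0,-0.5],[-0.009,-0.01,0.986,0,0,0,0],[-0.009,-0.01,0.986,0,0,0,0.5],[-0.009,-0.01,0.986,0,0,0,1],[-0.009,-0.01,0.986,0,0,0,1],[-0.009,-0.01,0.986,0,0,0,1]]]'

```text
time_s: 13.63
position: [0.3374, -0.3676, 0.0134]
tcp_rot: [[-0.529, 0.849, 0.001], [0.849, 0.529, -0.001], [-0.001, -0.0, -1.0]]
force: [-0.4, 0.6, 0.6]
opening: 0.631
grasp_force: 0.0
```

Call:
carry_out --deltas '[[[0,0,0,0,0,0,1],[0,0,0,0,0,0,1],[0,0,0,0,0,0,1],[0,0,-0.1,0,0,0,1],[0,0,-0.3,0,0,0,1],[0,0,-0.5,0,0,0,1],[0,0,-0.7,0,0,0,1],[0,0,-0.9,0,0,0,1],[0,0,-1.0,0,0,0,1],[0,0,-1.0,0,0,0,1]]]'

```text
time_s: 14.47
position: [0.3381, -0.3688, 0.1656]
tcp_rot: [[-0.529, 0.848, 0.003], [0.848, 0.529, -0.006], [-0.006, -0.0, -1.0]]
force: [-0.0, 0.2, -1.1]
opening: 0.57
grasp_force: 30.0
```

```bash
python3 - <<'E'
from mv import *
p,R=load(); save(p-R[:,2]*.15,R); show()
# to over the case, stop short to look: carton yaw -> case
plan(([.42,-.25,.22],ori(-66)),([.465,-.11,.24],ori(-77)))
E
```

```text
t 14.47 q [-60.3  25.4 103.4  -0.   50.8 -92.3] tcp [ 0.3381 -0.3688  0.1656] err mm [ 0.9 -2.4  2.6] rot err 0.38 F [-0.   0.2 -1.1] op 0.570 gf 30.0
[0.366, 0.88, -0.253] [-0.0, -0.0, 0.0222] dist mm 148 turn 8 
[0.73, 0.653, -0.133] [-0.0, -0.0, 0.0306] dist mm 148 turn 11
```

Call:
carry_out --deltas '[[[0.09,0.2,-0.2,0,0,0.005,1],[0.18,0.45,-0.253,0,0,0.01,1],[0.366,0.88,-0.253,0,0,0.0222,1],[0.366,0.88,-0.253,0,0,0.0222,1],[0.366,0.88,-0.253,0,0,0.0222,1],[0.366,0.88,-0.253,0,0,0.0222,1],[0.366,0.88,-0.253,0,0,0.0222,1],[0.366,0.88,-0.253,0,0,0.0222,1],[0.366,0.88,-0.253,0,0,0.0222,1],[0.366,0.88,-0.253,0,0,0.0222,1]]]'

```text
time_s: 15.3
position: [0.4194, -0.2516, 0.2]
tcp_rot: [[-0.404, 0.915, -0.001], [0.915, 0.404, 0.001], [0.002, -0.0, -1.0]]
force: [0.3, 0.0, -1.9]
opening: 0.571
grasp_force: 30.0
```

Call:
carry_out --deltas '[[[0.2,0.18,-0.04,0,0,0.01,1],[0.45,0.4,-0.08,0,0,0.02,1],[0.73,0.653,-0.133,0,0,0.0306,1],[0.73,0.653,-0.133,0,0,0.0306,1],[0.73,0.653,-0.133,0,0,0.0306,1],[0.73,0.653,-0.133,0,0,0.0306,1],[0.73,0.653,-0.133,0,0,0.0306,1],[0.73,0.653,-0.133,0,0,0.0306,1],[0.73,0.653,-0.133,0,0,0.0306,1],[0.73,0.653,-0.133,0,0,0.0306,1]]]'

```text
time_s: 16.13
position: [0.4648, -0.1119, 0.2202]
tcp_rot: [[-0.222, 0.975, -0.001], [0.975, 0.222, 0.001], [0.001, -0.001, -1.0]]
force: [-0.4, -0.2, -2.7]
opening: 0.573
grasp_force: 30.0
```

```bash
python3 - <<'E'
from mv import *
show()
a=capture("wrist");cv2.imwrite("pics/w3.png",cv2.resize(a,(768,576),interpolation=cv2.INTER_CUBIC)[:,:,::-1])
E
```

```text
t 16.13 q [-27.   19.2 102.7   0.   58.2 -39.8] tcp [ 0.4648 -0.1119  0.2202] err mm [-0.1 -1.9 -0.8] rot err 0.19 F [-0.4 -0.2 -2.7] op 0.573 gf 30.0
```

View pics/w3.png

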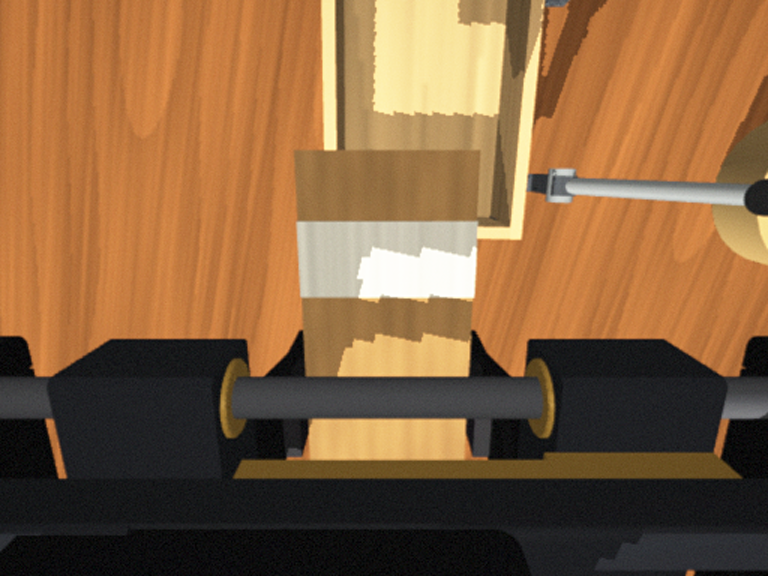

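The case's near right rim corner is at (521,240), its right outer edge runs up to about (544,20), and its left outer edge runs (321,0) to (326,148). The bail foot is at (562,185).

```bash
python3 - <<'E'
from mv import *
C=cam("wrist");P=pt(C,np.array([(521,240),(544,20),(322,0),(326,148),(478,240)])/1.5,.072);print(P)
d=P[1]-P[0];print("right dir",np.degrees(np.arctan2(d[1],d[0])))
d=P[2]-P[3];print("left dir",np.degrees(np.arctan2(d[1],d[0])))
d=P[4]-P[0];print("front dir",np.degrees(np.arctan2(d[1],d[0])))
for yaw in(11,12,13):
    f=np.radians(yaw);ex=np.array([np.cos(f),np.sin(f),0]);ey=np.array([-np.sin(f),np.cos(f),0])
    print(yaw,"centre from corner",P[0]-.068*ex+.098*ey,"width",(P[0]-P[3])@ex,(P[1]-P[2])@ex)
E
```

```text
[[ 0.55   -0.0715  0.072 ]
 [ 0.5229  0.0626  0.072 ]
 [ 0.3874  0.043   0.072 ]
 [ 0.4059 -0.0414  0.072 ]
 [ 0.5208 -0.0781  0.072 ]]
right dir 101.43257233226198
left dir 102.3845672459854
front dir -167.17326393131017
11 centre from corner [0.4646 0.0117 0.072 ] width 0.135749567610225 0.1368033806168174
12 centre from corner [0.4631 0.0102 0.072 ] width 0.13473279831647894 0.13666776458397373
13 centre from corner [0.4617 0.0087 0.072 ] width 0.1336749881071797 0.13649051822610742
```

```bash
python3 - <<'E'
from mv import *
R=ori(-78.2)
plan(([.464,.0105,.20],R),([.464,.0105,.06],R))
E
```

```text
[0.784, 0.175, 0.267] [-0.0, -0.0, 0.0033] dist mm 127 turn 1 
[0.0, -0.0, 0.933] [-0.0, -0.0, 0.0] dist mm 140 turn 0
```

Call:
carry_out --deltas '[[[0.2,0.04,0,0,0,0.0033,1],[0.45,0.1,0.05,0,0,0.0033,1],[0.65,0.14,0.15,0,0,0.0033,1],[0.784,0.175,0.267,0,0,0.0033,1],[0.784,0.175,0.267,0,0,0.0033,1],[0.784,0.175,0.267,0,0,0.0033,1],[0.784,0.175,0.267,0,0,0.0033,1],[0.784,0.175,0.267,0,0,0.0033,1],[0.784,0.175,0.267,0,0,0.0033,1],[0.784,0.175,0.267,0,0,0.0033,1]]]'

```text
time_s: 17.02
position: [0.4649, 0.0087, 0.181]
tcp_rot: [[-0.202, 0.979, 0.001], [0.979, 0.202, 0.001], [0.001, 0.001, -1.0]]
force: [-0.2, 0.3, -2.9]
opening: 0.571
grasp_force: 30.0
```

Call:
carry_out --deltas '[[[0,0,0.1,0,0,0,1],[0,0,0.25,0,0,0,1],[0,0,0.4,0,0,0,1],[0,0,0.55,0,0,0,1],[0,0,0.7,0,0,0,1],[0,0,0.82,0,0,0,1],[0,0,0.933,0,0,0,1],[0,0,0.933,0,0,0,1],[0,0,0.933,0,0,0,1],[0,0,0.933,0,0,0,1]]]'

```text
time_s: 17.85
position: [0.4651, 0.0094, 0.0413]
tcp_rot: [[-0.203, 0.979, 0.001], [0.979, 0.203, 0.001], [0.001, 0.001, -1.0]]
force: [0.5, 0.0, -2.8]
opening: 0.571
grasp_force: 30.0
```

```bash
python3 - <<'E'
from mv import *
show()
E
```

```text
t 17.85 q [-12.7  37.1 112.9   0.1  29.9 -24.5] tcp [0.4651 0.0094 0.0413] err mm [ 1.  -1.1  0.3] rot err 0.12 F [ 0.5  0.  -2.8] op 0.571 gf 30.0
```

Call:
carry_out --deltas '[[[0,0,0.04,0,0,0,1],[0,0,0.08,0,0,0,1],[0,0,0.11,0,0,0,1],[0,0,0.13,0,0,0,1],[0,0,0.13,0,0,0,1],[0,0,0.13,0,0,0,0.1],[0,0,0.13,0,0,0,-0.2],[0,0,0.13,0,0,0,-0.4],[0,0,0.13,0,0,0,-0.4],[0,0,0.13,0,0,0,-0.4]]]'

```text
time_s: 18.68
position: [0.4644, 0.0099, 0.0211]
tcp_rot: [[-0.204, 0.979, -0.0], [0.979, 0.204, 0.001], [0.001, -0.0, -1.0]]
force: [-0.6, 0.4, -0.3]
opening: 0.681
grasp_force: 0.0
```

```bash
python3 - <<'E'
from mv import *
p,R=load(); save(p+R[:,2]*.13*.15,R); show()
E
```

```text
t 18.68 q [-12.6  39.6 113.4   0.1  27.1 -24.5] tcp [0.4644 0.0099 0.0211] err mm [ 0.3 -0.6 -0.4] rot err 0.08 F [-0.6  0.4 -0.3] op 0.681 gf 0.0
```

```bash
python3 - <<'E'
from mv import *
plan(([.464,.0105,.185],ori(-78.2)),([.455,.10,.28],ori(-90)),([.45,.20,.30],ori(-94)))
E
```

```text
[0.0, -0.0, -0.963] [-0.0, -0.0, 0.0] dist mm 144 turn 0 
[0.597, 0.063, -0.634] [-0.0, -0.0, 0.0328] dist mm 131 turn 12 
[0.666, -0.033, -0.133] [-0.0, -0.0, 0.0111] dist mm 102 turn 4
```

Call:
carry_out --deltas '[[[0,0,0,0,0,0,-0.4],[0,0,0,0,0,0,-0.4],[0,0,-0.05,0,0,0,-0.4],[0,0,-0.2,0,0,0,-0.4],[0,0,-0.4,0,0,0,-0.4],[0,0,-0.6,0,0,0,-0.4],[0,0,-0.8,0,0,0,-0.4],[0,0,-0.963,0,0,0,-0.4],[0,0,-0.963,0,0,0,-0.4],[0,0,-0.963,0,0,0,-0.4]]]'

```text
time_s: 19.52
position: [0.4652, 0.0096, 0.1673]
tcp_rot: [[-0.204, 0.979, 0.004], [0.979, 0.204, 0.0], [-0.001, 0.004, -1.0]]
force: [0.8, -0.3, -0.8]
opening: 0.705
grasp_force: 0.0
```

Call:
carry_out --deltas '[[[0.1,0.01,-0.25,0,0,0.01,-0.4],[0.597,0.063,-0.634,0,0,0.0328,-0.4],[0.597,0.063,-0.634,0,0,0.0328,-0.4],[0.597,0.063,-0.634,0,0,0.0328,-0.4],[0.597,0.063,-0.634,0,0,0.0328,-0.4],[0.597,0.063,-0.634,0,0,0.0328,-0.4],[0.597,0.063,-0.634,0,0,0.0328,-0.4],[0.597,0.063,-0.634,0,0,0.0328,-0.4],[0.597,0.063,-0.634,0,0,0.0328,-0.4],[0.597,0.063,-0.634,0,0,0.0328,-0.4]]]'

```text
time_s: 20.35
position: [0.4551, 0.0983, 0.2597]
tcp_rot: [[0.003, 1.0, -0.003], [1.0, -0.003, 0.001], [0.001, -0.003, -1.0]]
force: [0.0, -0.6, -1.1]
opening: 0.699
grasp_force: 0.0
```

Call:
carry_out --deltas '[[[0.666,-0.033,-0.133,0,0,0.0111,-0.4],[0.666,-0.033,-0.133,0,0,0.0111,-0.4],[0.666,-0.033,-0.133,0,0,0.0111,-0.4],[0.666,-0.033,-0.133,0,0,0.0111,-0.4],[0.666,-0.033,-0.133,0,0,0.0111,-0.4],[0.666,-0.033,-0.133,0,0,0.0111,-0.4],[0.666,-0.033,-0.133,0,0,0.0111,-0.4],[0.666,-0.033,-0.133,0,0,0.0111,-0.4],[0.666,-0.033,-0.133,0,0,0.0111,-0.4],[0.666,-0.033,-0.133,0,0,0.0111,-0.4]]]'

```text
time_s: 21.18
position: [0.4507, 0.1984, 0.2806]
tcp_rot: [[0.072, 0.997, -0.001], [0.997, -0.072, 0.001], [0.001, -0.001, -1.0]]
force: [-0.8, -0.2, 0.8]
opening: 0.699
grasp_force: 0.0
```

```bash
python3 - <<'E'
from mv import *
show()
a=capture("wrist");b=capture("scene")
v=np.full((576,800,3),0,np.uint8);v[:384,:512]=a[:,:,::-1]
v[384:576,:512]=a[:192,:,::-1][:192]
c=cv2.resize(b[150:240,150:240],(288,288),interpolation=cv2.INTER_CUBIC)[:,:,::-1];v[:288,512:]=c
v=v[:384];cv2.imwrite("pics/w4.png",v)
E
```

```text
t 21.18 q [10.7 15.8 96.4  0.1 67.8 14.8] tcp [0.4507 0.1984 0.2806] err mm [ 0.6 -1.6 -0.4] rot err 0.15 F [-0.8 -0.2  0.8] op 0.699 gf 0.0
```

View pics/w4.png

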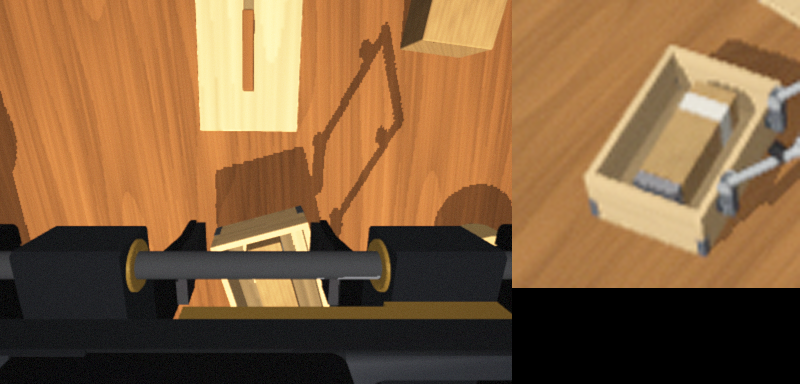

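The carton lies flat in the case, seen in the scene crop on the right. In the wrist view the lid's near corners are at (200,130) and (297,132), the handle's near end is at (249,91), and the squat carton is at upper right (450,45).

```bash
python3 - <<'E'
from mv import *
C=cam("wrist");a=cv2.imread("pics/w4.png")[:384,:512]
hsv=cv2.cvtColor(a,cv2.COLOR_BGR2HSV);print(hsv[60,248],hsv[100,248],hsv[60,225])
m=((hsv[:,:,2]<220)&(hsv[:,:,1]>120)).astype(np.uint8);m[:12]=0;m[:,:205]=0;m[:,292:]=0;m[120:]=0
n,l,st,ce=cv2.connectedComponentsWithStats(m);i=1+np.argmax(st[1:,4]);print(st[i],ce[i])
r=[np.nonzero(l[y]==i)[0] for y in(15,80)];print([(v.min(),v.max()) for v in r])
H=pt(C,[(r[0].min()/2+r[0].max()/2,15),(r[1].min()/2+r[1].max()/2,80)],.048) if 0 else pt(C,[((v.min()+v.max())/2,y) for v,y in zip(r,(15,80))],.048)
d=H[0]-H[1];print("handle dir",np.degrees(np.arctan2(d[1],d[0])),H)
e=pt(C,[(ce[i][0],st[i][1]+st[i][3])],.048);print("end",e)
P=pt(C,[(200,130.5),(297.5,132),(195,0),(303,0)],.016);print(P)
d=P[2]-P[0];d2=P[3]-P[1];d3=P[1]-P[0];print([np.degrees(np.arctan2(v[1],v[0])) for v in(d,d2,d3)],np.linalg.norm(d3))
u=d/np.linalg.norm(d);f=(P[0]+P[1])/2;print("lid centre",f+.098*u)
print("squat",pt(C,[(402,47),(458,56),(491,48)],.0))
E
```

```text
[ 13 169 208] [ 25  77 253] [ 24  91 251]
[242  12  13  79 911] [247.91    49.7091]
[(np.int64(242), np.int64(253)), (np.int64(243), np.int64(253))]
handle dir 85.8573482618036 [[0.4498 0.3773 0.048 ]
 [0.4446 0.3054 0.048 ]]
end [[0.4435 0.2925 0.048 ]]
[[0.3713 0.2467 0.016 ]
 [0.5076 0.2348 0.016 ]
 [0.3849 0.4075 0.016 ]
 [0.5205 0.3977 0.016 ]]
[np.float64(85.17981287291924), np.float64(85.48196634031117), np.float64(-4.9778041223979566)] 0.13681653504164662
lid centre [0.4477 0.3384 0.016 ]
squat [[0.655  0.3366 0.    ]
 [0.7319 0.3198 0.    ]
 [0.7754 0.3267 0.    ]]
```

```bash
python3 - <<'E'
from mv import *
R=ori(-94.6);plan(([.4475,.338,.165],R),([.4475,.338,.042],R))
E
```

```text
[0.917, -0.081, 0.9] [-0.0, -0.0, 0.0017] dist mm 193 turn 1 
[-0.0, -0.0, 0.82] [-0.0, -0.0, -0.0] dist mm 123 turn 0
```

Call:
carry_out --deltas '[[[0.2,-0.02,0.2,0,0,0.0017,-0.4],[0.4,-0.04,0.4,0,0,0.0017,-0.4],[0.6,-0.06,0.6,0,0,0.0017,-0.4],[0.8,-0.07,0.8,0,0,0.0017,-0.4],[0.917,-0.081,0.9,0,0,0.0017,-0.4],[0.917,-0.081,0.9,0,0,0.0017,-0.4],[0.917,-0.081,0.9,0,0,0.0017,-0.4],[0.917,-0.081,0.9,0,0,0.0017,-0.4],[0.917,-0.081,0.9,0,0,0.0017,-0.4],[0.917,-0.081,0.9,0,0,0.0017,-0.4]]]'

```text
time_s: 22.12
position: [0.4491, 0.3366, 0.1474]
tcp_rot: [[0.083, 0.997, 0.002], [0.997, -0.083, 0.002], [0.002, 0.002, -1.0]]
force: [0.4, -0.3, 0.5]
opening: 0.7
grasp_force: 0.0
```

Call:
carry_out --deltas '[[[0,0,0.15,0,0,0,-0.4],[0,0,0.35,0,0,0,-0.4],[0,0,0.55,0,0,0,-0.4],[0,0,0.7,0,0,0,-0.4],[0,0,0.78,0,0,0,-0.4],[0,0,0.82,0,0,0,-0.4],[0,0,0.82,0,0,0,-0.4],[0,0,0.82,0,0,0,0],[0,0,0.82,0,0,0,0.5],[0,0,0.82,0,0,0,1]]]'

```text
time_s: 22.95
position: [0.4491, 0.3379, 0.0244]
tcp_rot: [[0.081, 0.997, 0.002], [0.997, -0.081, 0.002], [0.003, 0.002, -1.0]]
force: [0.0, -0.9, 0.2]
opening: 0.554
grasp_force: 0.0
```

Call:
carry_out --deltas '[[[0,0,0,0,0,0,1],[0,0,0,0,0,0,1],[0,0,0,0,0,0,1],[0,0,0,0,0,0,1],[0,0,0,0,0,0,1],[0,0,0,0,0,0,1],[0,0,0,0,0,0,1],[0,0,0,0,0,0,1],[0,0,-0.05,0,0,0,1],[0,0,-0.1,0,0,0,1]]]'

```text
time_s: 23.78
position: [0.4471, 0.337, 0.0376]
tcp_rot: [[0.081, 0.997, -0.003], [0.997, -0.081, -0.0], [-0.0, -0.003, -1.0]]
force: [0.2, 0.6, -3.3]
opening: 0.158
grasp_force: 30.0
```

```bash
python3 - <<'E'
from mv import *
p,R=load();save(p-R[:,2]*.015,R);show()
plan(([.45,.33,.19],ori(-94.6)),([.455,.20,.25],ori(-88)),([.46,.08,.24],ori(-80)),([.464,.0105,.18],ori(-78.2)))
E
```

```text
t 23.78 q [25.5 41.1 99.1  0.1 39.9 30.1] tcp [0.4471 0.337  0.0376] err mm [-0.4 -1.1 -0.5] rot err 0.17 F [ 0.2  0.6 -3.3] op 0.158 gf 30.0
[-0.052, 0.021, -0.886] [-0.0, -0.0, -0.0] dist mm 133 turn 0 
[-0.861, 0.103, -0.4] [-0.0, -0.0, -0.0184] dist mm 143 turn 7 
[-0.801, 0.005, 0.066] [-0.0, -0.0, -0.0222] dist mm 121 turn 8 
[-0.461, -0.054, 0.4] [-0.0, -0.0, -0.005] dist mm 92 turn 2
```

Call:
carry_out --deltas '[[[-0.01,0,-0.1,0,0,0,1],[-0.02,0.01,-0.25,0,0,0,1],[-0.03,0.01,-0.45,0,0,0,1],[-0.04,0.02,-0.65,0,0,0,1],[-0.05,0.02,-0.8,0,0,0,1],[-0.052,0.021,-0.886,0,0,0,1],[-0.052,0.021,-0.886,0,0,0,1],[-0.052,0.021,-0.886,0,0,0,1],[-0.052,0.021,-0.886,0,0,0,1],[-0.052,0.021,-0.886,0,0,0,1]]]'

```text
time_s: 24.62
position: [0.4494, 0.3287, 0.1693]
tcp_rot: [[0.081, 0.997, -0.004], [0.997, -0.081, -0.0], [-0.001, -0.004, -1.0]]
force: [-0.5, 0.6, -3.3]
opening: 0.16
grasp_force: 30.0
```

Call:
carry_out --deltas '[[[-0.05,0,-0.1,0,0,0,1],[-0.2,0.02,-0.25,0,0,-0.004,1],[-0.35,0.04,-0.35,0,0,-0.008,1],[-0.5,0.06,-0.4,0,0,-0.012,1],[-0.65,0.08,-0.4,0,0,-0.016,1],[-0.78,0.1,-0.4,0,0,-0.0184,1],[-0.861,0.103,-0.4,0,0,-0.0184,1],[-0.861,0.103,-0.4,0,0,-0.0184,1],[-0.861,0.103,-0.4,0,0,-0.0184,1],[-0.861,0.103,-0.4,0,0,-0.0184,1]]]'

```text
time_s: 25.45
position: [0.4554, 0.1998, 0.2301]
tcp_rot: [[-0.034, 0.999, -0.002], [0.999, 0.034, 0.002], [0.002, -0.002, -1.0]]
force: [0.1, -0.2, -3.3]
opening: 0.159
grasp_force: 30.0
```

Call:
carry_out --deltas '[[[-0.08,0,0.01,0,0,-0.002,1],[-0.2,0,0.02,0,0,-0.005,1],[-0.35,0,0.03,0,0,-0.01,1],[-0.5,0,0.04,0,0,-0.014,1],[-0.63,0,0.05,0,0,-0.018,1],[-0.74,0.005,0.066,0,0,-0.0222,1],[-0.801,0.005,0.066,0,0,-0.0222,1],[-0.801,0.005,0.066,0,0,-0.0222,1],[-0.801,0.005,0.066,0,0,-0.0222,1],[-0.801,0.005,0.066,0,0,-0.0222,1]]]'

```text
time_s: 26.28
position: [0.4604, 0.0802, 0.2207]
tcp_rot: [[-0.173, 0.985, -0.001], [0.985, 0.173, 0.002], [0.002, -0.0, -1.0]]
force: [-0.6, 0.7, -2.8]
opening: 0.157
grasp_force: 30.0
```

Call:
carry_out --deltas '[[[-0.06,-0.01,0.05,0,0,-0.001,1],[-0.15,-0.02,0.12,0,0,-0.002,1],[-0.25,-0.03,0.2,0,0,-0.003,1],[-0.35,-0.04,0.3,0,0,-0.004,1],[-0.42,-0.05,0.36,0,0,-0.005,1],[-0.461,-0.054,0.4,0,0,-0.005,1],[-0.461,-0.054,0.4,0,0,-0.005,1],[-0.461,-0.054,0.4,0,0,-0.005,1],[-0.461,-0.054,0.4,0,0,-0.005,1],[-0.461,-0.054,0.4,0,0,-0.005,1]]]'

```text
time_s: 27.12
position: [0.4648, 0.0104, 0.1612]
tcp_rot: [[-0.204, 0.979, 0.001], [0.979, 0.204, 0.001], [0.001, 0.001, -1.0]]
force: [0.2, 0.3, -3.3]
opening: 0.156
grasp_force: 30.0
```

```bash
python3 - <<'E'
from mv import *
show()
a=capture("side");b=capture("scene")
A=cv2.resize(a[130:280,160:290],(520,600),interpolation=cv2.INTER_CUBIC)
cv2.imwrite("pics/lid1.png",A[:,:,::-1])
C=cam("side")
f=np.radians(11.8);ex=np.array([np.cos(f),np.sin(f),0]);ey=np.array([-np.sin(f),np.cos(f),0]);s=telemetry.read_state();
c=s["position"]+[0,0,.019]
for nm,cc,z in(("lid top exp",c,c[2]-.024),("rim",np.array([.464,.0105,0]),.072)):
    q=np.array([np.r_[(cc+.068*i*ex+.098*j*ey)[:2],z] for i,j in((-1,1),(1,1),(1,-1),(-1,-1))])
    print(nm,((proj(C,q)-[160,130])*4).round(0).tolist())
E
```

```text
t 27.12 q [-12.6  23.6 108.2   0.1  48.1 -24.4] tcp [0.4648 0.0104 0.1612] err mm [ 0.7 -0.   0.2] rot err 0.08 F [ 0.2  0.3 -3.3] op 0.156 gf 30.0
lid top exp [[65.0, 266.0], [226.0, 177.0], [437.0, 307.0], [275.0, 419.0]]
rim [[80.0, 364.0], [232.0, 272.0], [433.0, 406.0], [279.0, 520.0]]
```

View pics/lid1.png

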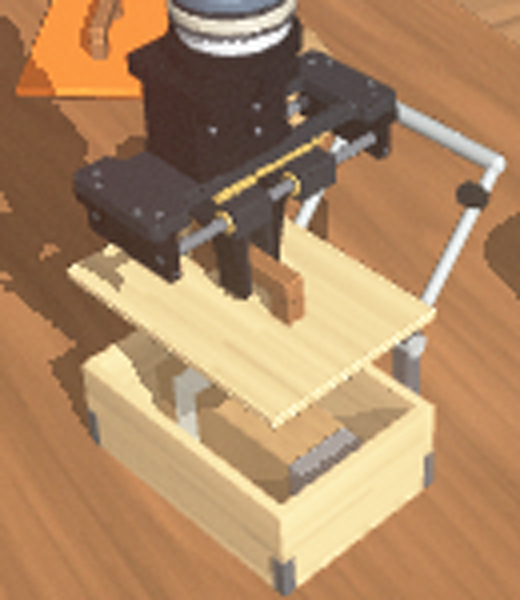

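The lid is held level over the case: its corners at (68,267), (434,313) and (275,420) match the expected ones. The rim corners at (83,367), (433,407) and (281,517) match the measured case pose within about 1 mm.

Call:
carry_out --deltas '[[[0,0,0.06,0,0,0,1],[0,0,0.14,0,0,0,1],[0,0,0.22,0,0,0,1],[0,0,0.29,0,0,0,1],[0,0,0.35,0,0,0,1],[0,0,0.4,0,0,0,1],[0,0,0.44,0,0,0,1],[0,0,0.44,0,0,0,1],[0,0,0.44,0,0,0,1],[0,0,0.44,0,0,0,1]]]'

```text
time_s: 28.05
position: [0.4647, 0.0097, 0.0948]
tcp_rot: [[-0.204, 0.979, 0.0], [0.979, 0.204, 0.001], [0.001, 0.0, -1.0]]
force: [0.8, 0.3, -3.9]
opening: 0.159
grasp_force: 30.0
```

Call:
carry_out --deltas '[[[0,0,0.01,0,0,0,1],[0,0,0.02,0,0,0,1],[0,0,0.03,0,0,0,1],[0,0,0.04,0,0,0,1],[0,0,0.05,0,0,0,1],[0,0,0.05,0,0,0,1],[0,0,0.05,0,0,0,1],[0,0,0.05,0,0,0,1],[0,0,0.05,0,0,0,1],[0,0,0.05,0,0,0,1]]]'

```text
time_s: 28.88
position: [0.4643, 0.0098, 0.087]
tcp_rot: [[-0.204, 0.979, -0.001], [0.979, 0.204, 0.001], [0.001, -0.0, -1.0]]
force: [0.8, -0.3, -2.3]
opening: 0.156
grasp_force: 30.0
```

```bash
python3 - <<'E'
from mv import *
p,R=load();save(p+R[:,2]*.49*.15,R);show();print(telemetry.read_state()["moment"])
E
```

```text
t 28.88 q [-12.7  31.6 111.7   0.1  36.7 -24.5] tcp [0.4643 0.0098 0.087 ] err mm [ 0.2 -0.7 -0.5] rot err 0.09 F [ 0.8 -0.3 -2.3] op 0.156 gf 30.0
[ 0.0354 -0.012   0.0102]
```

Call:
carry_out --deltas '[[[0,0,0.007,0,0,0,1],[0,0,0.013,0,0,0,1],[0,0,0.013,0,0,0,1],[0,0,0.013,0,0,0,0.8],[0,0,0.013,0,0,0,0.5],[0,0,0.013,0,0,0,0.2],[0,0,0.013,0,0,0,0],[0,0,0.013,0,0,0,-0.2],[0,0,0.013,0,0,0,-0.2],[0,0,0.013,0,0,0,-0.2]]]'

```text
time_s: 29.72
position: [0.4643, 0.0098, 0.0849]
tcp_rot: [[-0.203, 0.979, -0.001], [0.979, 0.203, 0.001], [0.001, -0.001, -1.0]]
force: [0.3, -0.0, -0.1]
opening: 0.523
grasp_force: 0.0
```

```bash
python3 - <<'E'
from mv import *
p,R=load();save(p+R[:,2]*.013*.15,R);show()
E
```

```text
t 29.72 q [-12.7  31.9 111.7   0.1  36.4 -24.5] tcp [0.4643 0.0098 0.0849] err mm [ 0.2 -0.7 -0.6] rot err 0.10 F [ 0.3 -0.  -0.1] op 0.523 gf 0.0
```

```bash
python3 - <<'E'
from mv import *
C=cam("side");K,T=C
f=np.radians(11.8);ex=np.array([np.cos(f),np.sin(f),0]);ey=np.array([-np.sin(f),np.cos(f),0]);c=np.array([.464,.0105,0])
def bar(th,y): return c+ex*(.082-.13*np.cos(th))+ey*y+np.array([0,0,.096+.13*np.sin(th)])
for px in((284.8,170.7),):
    d=T[:3,:3]@np.linalg.inv(K)@np.r_[px,1]
    for y in(-.060,-.065,-.055):
        t=(y-(T[:3,3]-c)@ey)/(d@ey);P=T[:3,3]+t*d-c
        v=np.array([P@ex-.082,P[2]-.096]);print(y,"r",np.linalg.norm(v),"th",np.arctan2(v[1],-v[0]))
for th in np.arange(2.1,2.46,.05): print(th.round(2),proj(C,[bar(th,-.06),bar(th,.06)]).round(1).tolist())
plan(([.464,.0105,.185],ori(-78.2)),([.40,-.02,.29],ori(-78.2)))
E
```

```text
-0.06 r 0.13123998204497675 th 2.2903470072847756
-0.065 r 0.13161784975949062 th 2.2265819498691557
-0.055 r 0.13139753831304155 th 2.3542191237154455
2.1 [[279.7, 169.7], [246.4, 152.0]]
2.15 [[281.1, 170.0], [247.9, 152.3]]
2.2 [[282.4, 170.3], [249.3, 152.7]]
2.25 [[283.6, 170.7], [250.6, 153.2]]
2.3 [[284.8, 171.2], [251.9, 153.8]]
2.35 [[285.9, 171.9], [253.1, 154.5]]
2.4 [[286.9, 172.6], [254.2, 155.2]]
2.45 [[287.9, 173.5], [255.2, 156.1]]
[0.0, -0.0, -0.536] [-0.0, -0.0, 0.0] dist mm 80 turn 0 
[-0.111, -0.46, -0.7] [-0.0, -0.0, 0.0] dist mm 127 turn 0
```

```bash
cat >> mv.py <<'E'
_f=np.radians(11.8);EX=np.array([np.cos(_f),np.sin(_f),0]);EY=np.array([-np.sin(_f),np.cos(_f),0]);CC=np.array([.464,.0105,0])
def bar(th,y=0): return CC+EX*(.082-.13*np.cos(th))+EY*y+np.array([0,0,.096+.13*np.sin(th)])
E
python3 - <<'E'
from mv import *
p,R=load();save([.464,.0105,.0849+.0006],ori(-78.2))  # undo unused plan
R=ori(-78.2);b=bar(2.29)-[0,0,.010];print(b)
plan((CC+[0,0,.22],R),(b+[-.02,0,.06],R),(b,R),tip=True)
E
```

```text
[0.6281 0.0448 0.1838]
[0.0, 0.0, -0.897] [0.0, 0.0, 0.0] dist mm 134 turn 0 
[0.027, 0.987, -0.158] [0.0, 0.0, 0.0] dist mm 150 turn 0 
[-0.027, 0.131, 0.4] [0.0, 0.0, 0.0] dist mm 63 turn 0
```

Call:
carry_out --deltas '[[[0,0,0,0,0,0,-0.2],[0,0,0,0,0,0,-0.2],[0,0,-0.05,0,0,0,-0.2],[0,0,-0.2,0,0,0,-0.2],[0,0,-0.4,0,0,0,-0.2],[0,0,-0.6,0,0,0,-0.2],[0,0,-0.8,0,0,0,-0.5],[0,0,-0.897,0,0,0,-1],[0,0,-0.897,0,0,0,-1],[0,0,-0.897,0,0,0,-1]]]'

```text
time_s: 30.55
position: [0.4646, 0.0096, 0.2206]
tcp_rot: [[-0.204, 0.979, 0.002], [0.979, 0.204, 0.001], [0.0, 0.002, -1.0]]
force: [-0.0, -1.0, -0.2]
opening: 0.819
grasp_force: 0.0
```

```bash
python3 - <<'E'
from mv import *
a=capture("side");b=capture("scene")
A=cv2.resize(a[130:280,170:300],(400,462),interpolation=cv2.INTER_CUBIC);B=cv2.resize(b[130:245,160:260],(400,460),interpolation=cv2.INTER_CUBIC)
v=np.zeros((462,800,3),np.uint8);v[:,:400]=A;v[:460,400:]=B
cv2.imwrite("pics/seat.png",v[:,:,::-1])
for n,o,k in(("side",(170,130),400/130),("scene",(160,130),4.)):
    C=cam(n)
    q=[CC+.068*i*EX+.098*j*EY+[0,0,.080] for i,j in((-1,1),(1,1),(1,-1),(-1,-1))]
    print(n,"lid",((proj(C,q)-o)*k).round(0).tolist(),"bar",((proj(C,[bar(2.29,-.06),bar(2.29,.06)])-o)*k).round(0).tolist())
E
```

```text
side lid [[29.0, 273.0], [147.0, 203.0], [303.0, 305.0], [184.0, 393.0]] bar [[353.0, 127.0], [251.0, 73.0]]
scene lid [[152.0, 126.0], [291.0, 173.0], [191.0, 345.0], [44.0, 291.0]] bar [[318.0, 267.0], [379.0, 156.0]]
```

View pics/seat.png

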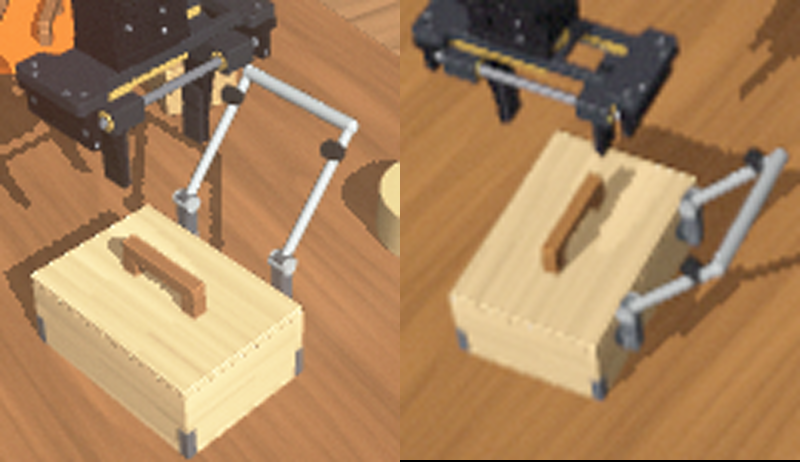

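The lid sits flush on the case, with its corners where predicted. The bar ends at side (353,125) and (250,72) and at scene (318,270) and (382,153) agree with a bail angle of about 2.29 rad.

Call:
carry_out --deltas '[[[0.002,0.1,-0.1,0,0,0,-1],[0.01,0.3,-0.158,0,0,0,-1],[0.015,0.5,-0.158,0,0,0,-1],[0.02,0.7,-0.158,0,0,0,-1],[0.027,0.87,-0.158,0,0,0,-1],[0.027,0.987,-0.158,0,0,0,-1],[0.027,0.987,-0.158,0,0,0,-1],[0.027,0.987,-0.158,0,0,0,-1],[0.027,0.987,-0.158,0,0,0,-1],[0.027,0.987,-0.158,0,0,0,-1]]]'

```text
time_s: 31.48
position: [0.6067, 0.0436, 0.2423]
tcp_rot: [[-0.203, 0.979, -0.004], [0.979, 0.203, 0.001], [0.002, -0.003, -1.0]]
force: [-0.1, 0.3, 0.3]
opening: 0.999
grasp_force: 0.0
```

Call:
carry_out --deltas '[[[-0.027,0.131,0.05,0,0,0,-1],[-0.027,0.131,0.12,0,0,0,-1],[-0.027,0.131,0.2,0,0,0,-1],[-0.027,0.131,0.28,0,0,0,-1],[-0.027,0.131,0.35,0,0,0,-1],[-0.027,0.131,0.4,0,0,0,-1],[-0.027,0.131,0.4,0,0,0,-1],[-0.027,0.131,0.4,0,0,0,-0.3],[-0.027,0.131,0.4,0,0,0,0.2],[-0.027,0.131,0.4,0,0,0,0.5]]]'

```text
time_s: 32.32
position: [0.6291, 0.0438, 0.1842]
tcp_rot: [[-0.204, 0.979, 0.001], [0.979, 0.204, 0.001], [0.001, 0.001, -1.0]]
force: [-0.6, -0.6, -0.6]
opening: 0.854
grasp_force: 0.0
```

Call:
carry_out --deltas '[[[0,0,0,0,0,0,0.6],[0,0,0,0,0,0,0.7],[0,0,0,0,0,0,0.8],[0,0,0,0,0,0,1],[0,0,0,0,0,0,1],[0,0,0,0,0,0,1],[0,0,0,0,0,0,1],[0,0,0,0,0,0,1],[0,0,0,0,0,0,1],[0,0,0,0,0,0,1]]]'

```text
time_s: 33.15
position: [0.6271, 0.0437, 0.1826]
tcp_rot: [[-0.204, 0.979, -0.004], [0.979, 0.204, 0.001], [0.002, -0.004, -1.0]]
force: [-2.2, -1.3, -0.9]
opening: 0.137
grasp_force: 30.0
```

```bash
python3 - <<'E'
from mv import *
show()
s=telemetry.read_state()["position"];x=(s-CC)@EX-.082;print("theta from x",np.pi-np.arccos(x/.13), "z bar above tip",.096+np.sqrt(.13**2-x*x)-s[2])
# arc: rows with constant tool orientation, from the measured angle
R=ori(-78.2);p0,_=load()
th0=np.pi-np.arccos(((p0-CC)@EX-.082)/.13)
for ths in (np.linspace(th0,1.5,11)[1:],):
  for t in ths: print(np.round(R.T@(bar(t)-bar(th0))/.15,3).tolist(),round(t,3))
E
```

```text
t 33.15 q [ -6.2  33.2  83.6   0.   63.5 -18. ] tcp [0.6271 0.0437 0.1826] err mm [-1.  -1.1 -1.1] rot err 0.24 F [-2.2 -1.3 -0.9] op 0.137 gf 30.0
theta from x 2.2781717382939273 z bar above tip 0.01220853002004127
[0.0, -0.053, -0.043] 2.212
[0.0, -0.11, -0.082] 2.132
[-0.0, -0.169, -0.116] 2.053
[0.0, -0.231, -0.145] 1.974
[0.0, -0.295, -0.17] 1.895
[0.0, -0.361, -0.189] 1.816
[0.0, -0.428, -0.203] 1.737
[0.0, -0.496, -0.212] 1.658
[0.0, -0.564, -0.215] 1.579
[-0.0, -0.633, -0.213] 1.5
```

Call:
carry_out --deltas '[[[0,-0.053,-0.043,0,0,0,1],[0,-0.11,-0.082,0,0,0,1],[0,-0.169,-0.116,0,0,0,1],[0,-0.231,-0.145,0,0,0,1],[0,-0.295,-0.17,0,0,0,1],[0,-0.361,-0.189,0,0,0,1],[0,-0.428,-0.203,0,0,0,1],[0,-0.496,-0.212,0,0,0,1],[0,-0.564,-0.215,0,0,0,1],[0,-0.633,-0.213,0,0,0,1]]]'

```text
time_s: 33.98
position: [0.5369, 0.0248, 0.2174]
tcp_rot: [[-0.203, 0.979, 0.006], [0.979, 0.203, 0.002], [0.001, 0.006, -1.0]]
force: [2.2, 4.1, 4.2]
opening: 0.135
grasp_force: 30.0
```

```bash
python3 - <<'E'
from mv import *
p,R=load();save(p+R@np.array([0,-.633,-.213])*.15,R);show()
R=ori(-78.2)
for a,b in((1.5,.8),(.8,.12)):
  for t in np.linspace(a,b,11)[1:]: print(np.round(R.T@(bar(t)-bar(a))/.15,3).tolist(),round(t,3))
E
```

```text
t 33.98 q [ -9.4  23.7  95.2   0.2  60.7 -21.2] tcp [0.5369 0.0248 0.2174] err mm [ 1.7 -0.6  1.7] rot err 0.37 F [2.2 4.1 4.2] op 0.135 gf 30.0
[-0.0, -0.06, 0.006] 1.43
[0.0, -0.12, 0.017] 1.36
[0.0, -0.179, 0.032] 1.29
[0.0, -0.237, 0.051] 1.22
[-0.0, -0.293, 0.073] 1.15
[0.0, -0.347, 0.1] 1.08
[0.0, -0.4, 0.131] 1.01
[0.0, -0.45, 0.165] 0.94
[0.0, -0.498, 0.202] 0.87
[0.0, -0.543, 0.243] 0.8
[-0.0, -0.041, 0.042] 0.732
[-0.0, -0.079, 0.088] 0.664
[-0.0, -0.113, 0.135] 0.596
[-0.0, -0.145, 0.185] 0.528
[-0.0, -0.173, 0.237] 0.46
[-0.0, -0.197, 0.291] 0.392
[-0.0, -0.218, 0.346] 0.324
[-0.0, -0.235, 0.402] 0.256
[-0.0, -0.248, 0.46] 0.188
[-0.0, -0.257, 0.518] 0.12
```

Call:
carry_out --deltas '[[[0,-0.06,0.006,0,0,0,1],[0,-0.12,0.017,0,0,0,1],[0,-0.179,0.032,0,0,0,1],[0,-0.237,0.051,0,0,0,1],[0,-0.293,0.073,0,0,0,1],[0,-0.347,0.1,0,0,0,1],[0,-0.4,0.131,0,0,0,1],[0,-0.45,0.165,0,0,0,1],[0,-0.498,0.202,0,0,0,1],[0,-0.543,0.243,0,0,0,1]]]'

```text
time_s: 34.82
position: [0.4549, 0.0078, 0.1781]
tcp_rot: [[-0.204, 0.979, -0.001], [0.979, 0.204, 0.001], [0.001, -0.001, -1.0]]
force: [1.3, 4.3, 0.9]
opening: 0.138
grasp_force: 30.0
```

Call:
carry_out --deltas '[[[0,-0.041,0.042,0,0,0,1],[0,-0.079,0.088,0,0,0,1],[0,-0.113,0.135,0,0,0,1],[0,-0.145,0.185,0,0,0,1],[0,-0.173,0.237,0,0,0,1],[0,-0.197,0.291,0,0,0,1],[0,-0.218,0.346,0,0,0,1],[0,-0.235,0.402,0,0,0,1],[0,-0.248,0.46,0,0,0,1],[0,-0.257,0.518,0,0,0,1]]]'

```text
time_s: 35.65
position: [0.4181, 0.0001, 0.1006]
tcp_rot: [[-0.203, 0.979, 0.001], [0.979, 0.203, 0.001], [0.001, 0.001, -1.0]]
force: [3.4, 5.6, 3.2]
opening: 0.138
grasp_force: 30.0
```

```bash
python3 - <<'E'
from mv import *
p,R=load();save(p+R@np.array([0,-.8,.761])*.15,R);show()
s=telemetry.read_state()["position"];print("tip below bar at th=.12:",bar(.12)-s,"x case",(s-CC)@EX)
E
```

```text
t 35.65 q [-15.4  27.9 117.6   0.1  34.4 -27.3] tcp [0.4181 0.0001 0.1006] err mm [ 0.4 -0.8 -1. ] rot err 0.09 F [3.4 5.6 3.2] op 0.138 gf 30.0
tip below bar at th=.12: [-0.0002  0.0008  0.011 ] x case -0.04701925353003048
```

Call:
carry_out --deltas '[[[0,-0.002,0.02,0,0,0,1],[0,-0.003,0.04,0,0,0,1],[0,-0.004,0.06,0,0,0,1],[0,-0.005,0.08,0,0,0,1],[0,-0.005,0.09,0,0,0,1],[0,-0.005,0.1,0,0,0,1],[0,-0.005,0.1,0,0,0,1],[0,-0.005,0.1,0,0,0,1],[0,-0.005,0.1,0,0,0,1],[0,-0.005,0.1,0,0,0,1]]]'

```text
time_s: 36.48
position: [0.4178, -0.0003, 0.0881]
tcp_rot: [[-0.205, 0.979, 0.002], [0.979, 0.205, -0.0], [-0.001, 0.002, -1.0]]
force: [-0.2, 5.6, 30.2]
opening: 0.142
grasp_force: 30.0
```

```bash
python3 - <<'E'
from mv import *
p,R=load();save(p+R@np.array([0,-.005,.1])*.15,R);show()
E
```

```text
t 36.48 q [-15.5  29.5 118.3   0.   32.1 -27.3] tcp [ 0.4178 -0.0003  0.0881] err mm [ 0.7 -0.9  1.6] rot err 0.12 F [-0.2  5.6 30.2] op 0.142 gf 30.0
```

Call:
carry_out --deltas '[[[0,0,0,0,0,0,0.6],[0,0,0,0,0,0,0.4],[0,0,0,0,0,0,0.3],[0,0,0,0,0,0,0.3],[0,0,0,0,0,0,0.3],[0,0,-0.07,0,0,0,0.3],[0,0,-0.15,0,0,0,0.3],[0,0,-0.25,0,0,0,0.3],[0,0,-0.25,0,0,0,0.7],[0,0,-0.25,0,0,0,1]]]'

```text
time_s: 37.32
position: [0.4174, -0.0002, 0.1237]
tcp_rot: [[-0.204, 0.979, 0.0], [0.979, 0.204, 0.001], [0.001, 0.0, -1.0]]
force: [0.2, 0.1, -0.5]
opening: 0.27
grasp_force: 0.0
```

```bash
python3 - <<'E'
from mv import *
p,R=load();save(p+R@np.array([0,0,-.25])*.15,R);show()
a=capture("side");C=cam("side")
# edge profile of the bar near its -y end elbow: predicted rows for angles
for t in(0,.05,.1): print(t,proj(C,[bar(t,-.06),bar(t,-.04),bar(t,.055)]).round(1).tolist())
g=cv2.cvtColor(a,cv2.COLOR_RGB2HSV)
u,v=proj(C,[bar(0,-.045)])[0].round().astype(int)
for y in range(v-10,v+11): print(y,a[y,u].tolist(),end="; ")
cv2.imwrite("pics/end_side.png",a[:,:,::-1])
E
```

```text
t 37.32 q [-15.5  25.  116.6   0.1  38.4 -27.3] tcp [ 0.4174 -0.0002  0.1237] err mm [ 0.4 -0.9 -0.4] rot err 0.06 F [ 0.2  0.1 -0.5] op 0.270 gf 0.0
0 [[224.8, 240.5], [219.3, 236.5], [195.0, 218.3]]
0.05 [[224.7, 238.6], [219.2, 234.5], [194.9, 216.4]]
0.1 [[224.8, 236.6], [219.2, 232.5], [194.8, 214.5]]
227 [243, 220, 164]; 228 [245, 224, 166]; 229 [248, 230, 175]; 230 [249, 231, 176]; 231 [248, 230, 176]; 232 [245, 224, 167]; 233 [243, 220, 164]; 234 [191, 169, 135]; 235 [186, 185, 179]; 236 [204, 204, 198]; 237 [215, 215, 212]; 238 [211, 210, 207]; 239 [196, 196, 191]; 240 [174, 170, 165]; 241 [156, 134, 108]; 242 [240, 218, 159]; 243 [243, 221, 163]; 244 [245, 224, 168]; 245 [248, 229, 173]; 246 [247, 227, 170]; 247 [245, 223, 167];
```

The measured bar centre in the side view (row 237.5) matches a bail angle of 0. I'll press once from above to be sure.

Call:
carry_out --deltas '[[[0,0,0,0,0,0,1],[0,0,0,0,0,0,1],[0,0,0,0,0,0,1],[0,0,0.06,0,0,0,1],[0,0,0.11,0,0,0,1],[0,0,0.135,0,0,0,1],[0,0,0.145,0,0,0,1],[0,0,0.15,0,0,0,1],[0,0,0.155,0,0,0,1],[0,0,0.155,0,0,0,1]]]'

```text
time_s: 38.2
position: [0.4168, 0.0001, 0.1018]
tcp_rot: [[-0.204, 0.979, -0.001], [0.979, 0.204, 0.001], [0.001, -0.001, -1.0]]
force: [-3.7, 1.0, 22.0]
opening: 0.005
grasp_force: 10.8
```

```bash
python3 - <<'E'
from mv import *
p,R=load();save(p+R@np.array([0,0,.155])*.15,R);show()
E
```

```text
t 38.20 q [-15.5  27.7 117.7   0.1  34.6 -27.3] tcp [0.4168 0.0001 0.1018] err mm [-0.2 -0.6  1. ] rot err 0.09 F [-3.7  1.  22. ] op 0.005 gf 10.8
```

Call:
carry_out --deltas '[[[0,0,-0.02,0,0,0,1],[0,0,-0.1,0,0,0,1],[0,0,-0.3,0,0,0,1],[0,0,-0.5,0,0,0,1],[0,0,-0.7,0,0,0,1],[0,0,-0.9,0,0,0,1],[0,0,-0.9,0,0,0,1],[0,0,-0.9,0,0,0,1],[0,0,-0.9,0,0,0,1],[0,0,-0.9,0,0,0,1]]]'

```text
time_s: 39.03
position: [0.4162, 0.0002, 0.2341]
tcp_rot: [[-0.203, 0.979, -0.004], [0.979, 0.203, 0.002], [0.003, -0.003, -1.0]]
force: [0.8, -0.7, -0.0]
opening: 0.004
grasp_force: 0.0
```

```bash
python3 - <<'E'
from mv import *
from rig import job
a=capture("side");C=cam("side")
for y in(-.045,0,.03):
    u,v=proj(C,[bar(0,y)])[0];col=a[:,int(round(u))].astype(int)
    r=[k for k in range(int(v)-9,int(v)+10) if col[k].max()-col[k].min()<25]
    print(v.round(1),r)
s=telemetry.read_state();print(s["time_s"],s["position"],s["force"])
E
```

```text
237.5 [235, 236, 237, 238, 239, 240]
228.6 [226, 227, 228, 229, 230, 231]
222.9 [213, 214, 215, 216, 217, 218, 220, 221, 222, 223, 224, 225]
39.0833 [0.4162 0.0001 0.234 ] [ 0.1049 -0.3579  0.5809]
```

The bar centres match a bail angle of 0 within measuring error, and the arm is clear of everything.

```bash
python3 -c "
from rig import job
print(job.hand_in())"
```

```text
the job is handed in; nothing more can be done
None
```

The job is handed in at about 39 s: the carton was laid on its side and released, then placed flat in the case, the lid is seated and the bail is down on it by my measurements. The tape, squat carton and tub were not touched, and the hand-in gave no verdict back.

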